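# Biscuits on the saucers, then start the brew

### The arm

A 7-joint arm with a two-finger parallel gripper is mounted at the origin on the work surface. World frame = base frame: x ahead of the robot, y to its left, z up, the work surface at z = 0. Lengths are in m, angles in degrees, forces in N, time in s.
With the tool pointing down it reaches from about 0.4 to 0.85 m from the base axis. Payload 6.9 kg.
Tool frame: the origin (TCP) lies at the very end of the fingers, on their centre line; the grasp point (between the pads) lies env.grip_depth behind it (env.grip_depth is the distance from the TCP to the grasp point, in m); z points along the fingers, y is the line along which they close (so a half turn about z gives the same grasp; the last joint's range is limited). The gripper opens to 85 mm and grips with 20 to 120 N. Pads are 22 mm wide; open, the fingers measure 114 mm over their backs; the gripper's body (76 mm by 85 mm) begins 54 mm behind the grasp point. The pads swing forward as they close: fully open they stand 13 mm farther back than shut.
Start: joints at [70.846, 29.078, -13.613, 85.955, 7.202, 65.827, -8.869], TCP at [0.266, -0.566, 0.231] pointing down, gripper open.
Joint ranges: [-176.47, 176.47], [-13.61, 117.27], [-81.72, 77.17], [0.22, 143.17], [-87.28, 267.28], [10, 112.55], [-165.47, 165.47]. Speed limits (degrees/s): [136.94, 136.94, 180, 180, 180, 180, 180].

### API

Orientations are given as [roll, pitch, yaw] about the fixed x, y, z axes, in that order (R = Rz(yaw) Ry(pitch) Rx(roll)).
In Python, from station import env gives the robot as it stands.
- The arm moves only by the shell command python3 -m inch 'ROWS' [FORCE]. ROWS is JSON, a list that holds one entry, the list of rows, each a list of 7 numbers: the shift along the world's x, y, z as a fraction of full scale, then the turn, a rotation vector about the world's x, y, z as a fraction of full scale, then the gripper's target within -1 to 1 (fully open at 1, half-way at 0, shut at -1). A call has 1 to 20 rows; each row shifts and turns the commanded pose from where the row before left it; what a row does not reach is not made up. Full scale, the value 1, is 0.04 m for a shift and pi/2 rad for a turn. A row lasts 1/8 s, in which the tool goes at most 62.5 mm and 10.7 degrees, less where a joint would pass 70% of its speed; a pose out of reach is approached as far as the arm can. A call with a number of a shift or a turn outside -1 to 1 is refused whole. A call with a gripper value outside its range is refused whole. The fingers move at their own pace and stop on an object; FORCE is the grip in N (left out, the last holds). Time passes only in rows, so rows that do not move let the fingers close. It gives the time, the measured TCP pose, the force, the opening and the grip force at its end, in the units of the state.
- env.get_state(): the state, without advancing time (a new reading comes with each control period).
- env.camera(name): name is "scene" or "top" or "wrist"; returns (picture, depth): 480x640x3 uint8, red, green, blue; 480x640 float32, m along the optical axis (not along the pixel's ray), 0 where there is no reading.
- env.camera_model(name): a dict with "fx", "fy", "cx", "cy" (pixels), "xyz" and "orientation" of the camera in the world; the wrist camera has in their place "tool_from_camera" (4x4, takes a point from camera to tool coordinates, whose origin is the TCP and whose axes are the flange's). Camera axes: x right, y up, looking along -z (the intrinsics and any distortion apply to the point x, -y, -z); pixel columns grow to the right and rows downward; lengths in m; the calibration is good to about 2 mm. The wrist camera is an equidistant fisheye: a pixel r from the principal point sees the ray r / f radians off the axis. A picture is of the moment at which its call begins: read the wrist's pose just before it. camera_model takes no time and is no camera call.
- env.sign_off(): hands the job in; it is judged then, once.
The state is a dict: "time": time; "q": joint angles; "joint_vel": joint speeds; "effort": joint torques, N m; "eef_pos": TCP position; "tcp_rot": TCP orientation; "contact_force": force on the tool from outside, world axes, zero at the start; "moment": the same for the moment, N m; "gripper_width": finger opening in m; "grasp_force": force on a finger pad.
Only numpy, scipy, OpenCV 4.12 (cv2) and the standard library are available. Lean on these libraries where they do the work, as an engineer would, in place of code of your own. Each camera call takes 0.05 s, during which the arm holds its last target. There are 200 camera calls.

### The job

Tip the biscuits out of the tall square holder (the wooden board is free for that), lay one biscuit on each of as many saucers as there are biscuits, and stand the empty holder upright back on its cork coaster. Only then set the brew going on the low control pad: press fully down and let go, one at a time, first the square key, then the small round key, then the long bar key. Never press the large round key, and leave the other crockery and tools on the counter where they are.

Things in the scene. Friction and masses are not known exactly. Their poses are not given: they have to be found in the camera images.
- holder: Tall square terracotta holder, loose, open top; outside 50 x 50 x 150 mm, walls 5, bottom 6 mm, inside 40 x 40 mm, about 0.3 kg; slick white glaze inside (friction about 0.2; outside 0.6). Starts upright on the coaster, biscuits on end at its bottom, tops 88 mm below the rim, too deep to grip. Origin: centre of the underside; z axis out through the mouth; x, y square to its sides.
- coaster: Round cork coaster, 110 mm across, 5 mm thick, fixed to the counter. Origin: centre of the underside, on the counter.
- board: Plain wooden serving board, 180 (x) x 240 (y) x 15 mm, fixed, nothing on it. Origin: centre of the underside; its top is 15 mm above.
- biscuit0: Brown caramel biscuit, a rigid bar 56 mm long (its z axis), 26 mm wide (its y axis), 8 mm thick (its x axis), 15 g. Origin: its centre. Two to four biscuits are there; None if absent. Starts standing on end in the holder.
- biscuit1: Brown caramel biscuit, a rigid bar 56 mm long (its z axis), 26 mm wide (its y axis), 8 mm thick (its x axis), 15 g. Origin: its centre. Two to four biscuits are there; None if absent. Starts standing on end in the holder.
- biscuit2: Brown caramel biscuit, a rigid bar 56 mm long (its z axis), 26 mm wide (its y axis), 8 mm thick (its x axis), 15 g. Origin: its centre. Two to four biscuits are there; None if absent. Starts standing on end in the holder.
- biscuit3: Brown caramel biscuit, a rigid bar 56 mm long (its z axis), 26 mm wide (its y axis), 8 mm thick (its x axis), 15 g. Origin: its centre. Two to four biscuits are there; None if absent. Starts standing on end in the holder.
- saucer0: Shallow round terracotta saucer, loose, 0.16 kg, 108 mm across the rim, 13 mm high, white inside, flat inside about 82 mm across and 6 mm above its underside. Origin: centre of the underside. All saucers are alike.
- saucer1: Shallow round terracotta saucer, loose, 0.16 kg, 108 mm across the rim, 13 mm high, white inside, flat inside about 82 mm across and 6 mm above its underside. Origin: centre of the underside. All saucers are alike.
- saucer2: Shallow round terracotta saucer, loose, 0.16 kg, 108 mm across the rim, 13 mm high, white inside, flat inside about 82 mm across and 6 mm above its underside. Origin: centre of the underside. All saucers are alike.
- saucer3: Shallow round terracotta saucer, loose, 0.16 kg, 108 mm across the rim, 13 mm high, white inside, flat inside about 82 mm across and 6 mm above its underside. Origin: centre of the underside. All saucers are alike.
- pad: Low aluminium control pad of the brewer, 80 (x) x 210 (y) x 22 mm, fixed, with four white keys in a row along its y axis at 48 mm spacing, in any order. Origin: centre of the underside.
- key_square (a joint): Square key, 22 x 22 mm. Joint value = how far it is pressed in m, 0 up to 0.006 fully down; spring: starts to move at 1.5 N, fully down at 5 N, springs back.
- key_square_top (a point): Centre of the top of the square key; about 37 mm above the counter when up. Moves with the key.
- key_small (a joint): Small round key, 16 mm across. Joint value = how far it is pressed in m, 0 up to 0.006 fully down; spring: starts to move at 1.5 N, fully down at 5 N, springs back.
- key_small_top (a point): Centre of the top of the small round key, at the same height. Moves with the key.
- key_large (a joint): Large round key, 32 mm across, not to be pressed; it is in the one of the four places that the other keys leave. Joint value = how far it is pressed in m, 0 up to 0.006 fully down; spring: starts to move at 1.5 N, fully down at 5 N, springs back.
- key_bar (a joint): Long bar key, 46 x 13 mm, its length across the row (the pad's x axis). Joint value = how far it is pressed in m, 0 up to 0.006 fully down; spring: starts to move at 1.5 N, fully down at 5 N, springs back.
- key_bar_top (a point): Centre of the top of the bar key, at the same height. Moves with the key.
- cup: Bystander: terracotta cup, 72 mm across, 62 mm high. Origin: centre of the underside.
- mug: Bystander: terracotta mug, 82 mm across, 85 mm high, with a handle. Origin: centre of the underside.
- tamper: Bystander: steel tamper, 58 mm across, 78 mm high. Origin: centre of the underside.
- teaspoon: Bystander: steel teaspoon 135 mm long, lying near the board. Origin: centre of its underside; it lies along its x axis.
- syrup: Bystander: amber bottle, 64 mm across, 170 mm high. Origin: centre of the underside.
There are look-alikes about, which are no part of the job. Of the things like the coaster, leave any that is white; of the rest the smaller one is meant. What is shaped like the saucer1 but green is not meant.

How it is judged:
By the outcome, as a careful person would: the job done as asked, in the order asked, and still so for the second after the job is handed in, with the robot touching nothing.
Of biscuit0, biscuit1, biscuit2, biscuit3 only 2 to 4 are there at a start; the rules pass over those that are not, and their reading is None.
At some moment in a run one of saucer0, saucer1, saucer2, saucer3 may be knocked a few centimetres aside while the robot is not near it.
It also fails if it takes over 210 s, if anything falls off the work surface, if the arm or the gripper's body presses on something with over 40 N, if the wrist force passes 120 N, or if a joint passes its speed limit or range.

## Working session

There is one attempt and no reset: what is moved stays moved. The work goes in short steps, Python scripts to look and compute and a shell command to move; the robot and the scene stay as the last step left them, time stands still between calls to the robot, and variables do not carry over. Pictures are saved under pics/ and viewed, at most 14 in all, crops included, and the job is handed in when it is done.

```bash
mkdir -p pics; ls
cat > h.py <<'E'
import numpy as np, cv2
from scipy.spatial.transform import Rotation as R
from station import env
def shot(cam,name=None):
    st=env.get_state(); im,d=env.camera(cam)
    if name: cv2.imwrite('pics/'+name,im[...,::-1])
    return st,im,d
def pts(cam,st,u,v,d=None,z=None):
    m=env.camera_model(cam); u=np.atleast_1d(np.asarray(u,float)); v=np.atleast_1d(np.asarray(v,float))
    x=(u-m['cx'])/m['fx']; y=(v-m['cy'])/m['fy']
    if cam=='wrist':
        r=np.hypot(x,y); s=np.where(r>1e-9,np.sin(r)/np.maximum(r,1e-9),1)
        ray=np.stack([x*s,-y*s,-np.cos(r)],1)
        T=np.array(m['tool_from_camera']); B=np.eye(4)
        B[:3,:3]=R.from_euler('xyz',st['tcp_rot'],degrees=True).as_matrix(); B[:3,3]=st['eef_pos']
        T=B@T
    else:
        ray=np.stack([x,-y,-np.ones_like(x)],1)
        T=np.eye(4); T[:3,:3]=R.from_euler('xyz',m['orientation'],degrees=True).as_matrix(); T[:3,3]=m['xyz']
    w=ray@T[:3,:3].T; o=T[:3,3]
    if z is not None: return o+w*((z-o[2])/w[:,2])[:,None]
    return o+w*(np.atleast_1d(d)/-ray[:,2])[:,None]
E
python3 - <<'E'
from h import *
print(env.grip_depth,env.get_state())
for c in('scene','top','wrist'): print(c,env.camera_model(c)); shot(c,c+'0.png')
E
```

```text
pics
0.0187 {'time': 0.0, 'q': array([ 70.84643967,  29.12703465, -13.60775162,  86.00942013,
         7.20128792,  65.82581407,  -8.86772152]), 'joint_vel': array([ 0.02672305, -0.01014384, -0.02534729, -0.13846358, -0.0587613 ,
        0.10733373,  0.01908057]), 'effort': array([ 1.54355926e-04, -6.20596075e+01, -2.18655668e+00, -2.49645013e+01,
        1.28450221e-02,  1.21570172e-02, -1.73971216e-05]), 'eef_pos': array([ 0.26580242, -0.5651059 ,  0.2304083 ]), 'tcp_rot': array([-1.79896402e+02,  1.63575610e-03,  2.51994573e+01]), 'contact_force': array([-0.11758932, -0.28027126, -0.03288625]), 'moment': array([-0.00264204,  0.04466908,  0.03631092]), 'grasp_force': 0.0, 'gripper_width': 0.08544144105962853}
scene {'fx': 621.2010022647787, 'fy': 621.2010022647787, 'cx': 322.0291364401512, 'cy': 237.46706231179414, 'xyz': array([ 1.8640533 , -0.19843925,  1.24606958]), 'orientation': array([47.45088469,  0.31693532, 80.43353406])}
top {'fx': 558.8154119265273, 'fy': 558.8154119265273, 'cx': 322.26394266593775, 'cy': 244.25196342833854, 'xyz': array([0.4061521 , 0.00568441, 1.36959024]), 'orientation': array([  8.32424925,   0.94683532, -90.52582302])}
wrist {'fx': 371.64829954431775, 'fy': 371.64829954431775, 'cx': 316.8870285146054, 'cy': 237.72606921280865, 'tool_from_camera': array([[ 1.55161451e-03,  9.50758833e-01,  3.09927790e-01,
         7.93809980e-02],
       [ 9.99998687e-01, -1.62007439e-03, -3.65002173e-05,
        -2.36690698e-04],
       [ 4.67403171e-04,  3.09927439e-01, -9.50760098e-01,
        -1.41504836e-01],
       [ 0.00000000e+00,  0.00000000e+00,  0.00000000e+00,
         1.00000000e+00]])}
```

View pics/top0.png

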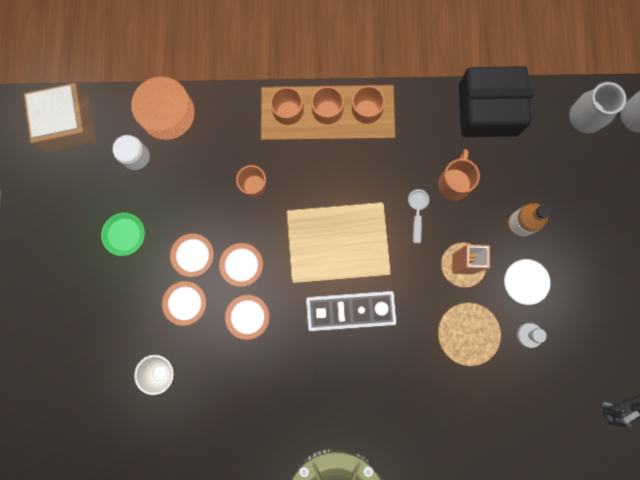

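View pics/scene0.png

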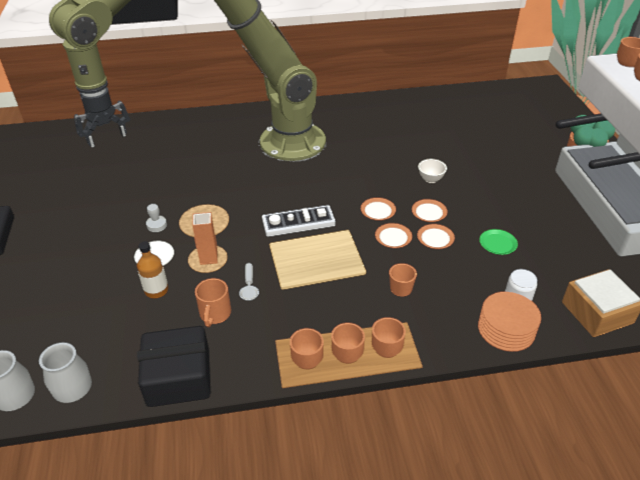

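The top view shows the holder at about (478,257) on the small coaster at (464,265). The board is at (338,242). The pad keys, left to right, are square (321,313), bar (341,312), small (361,310) and large (381,309). The saucers are at (192,255), (241,265), (184,303) and (247,317), with the green decoy at (123,234).

```bash
cat > m0.py <<'E'
from h import *
st,im,d=shot('top'); hsv=cv2.cvtColor(im,cv2.COLOR_RGB2HSV)
def at(u,v): return pts('top',st,u,v,d=d[int(v),int(u)])[0].round(3)
def blob(mask,z,lab,mina=20,box=None):
    m=mask.astype(np.uint8)*255
    if box: b=np.zeros_like(m); x0,y0,x1,y1=box; b[y0:y1,x0:x1]=255; m&=b
    for c in cv2.findContours(m,cv2.RETR_EXTERNAL,cv2.CHAIN_APPROX_NONE)[0]:
        if cv2.contourArea(c)<mina: continue
        p=pts('top',st,c[:,0,0],c[:,0,1],z=z)[:,:2].astype(np.float32)
        r=cv2.minAreaRect(p); print(lab,np.round(r[0],4),np.round(r[1],3),round(r[2],1),'depth z',at(*c[:,0].mean(0))[2])
white=(hsv[...,1]<40)&(hsv[...,2]>200)
blob(white,.006,'saucer',300,(150,220,290,350))
blob(white,.037,'key',20,(312,298,394,324))
blob((hsv[...,2]>60),.022,'pad',500,(300,286,402,336))
blob((hsv[...,2]>90)&(hsv[...,1]>40),.015,'board',2000,(275,195,402,290))
blob((hsv[...,2]>60),.004,'spoon',100,(405,185,433,250))
# holder rim by depth
P=pts('top',st,*[a.ravel() for a in np.meshgrid(np.arange(640),np.arange(480))],d=d.ravel()).reshape(480,640,3)
s=P[230:300,440:510]; k=(s[...,2]>.145)&(s[...,2]<.17); q=s[k]; print('rim',q.mean(0),cv2.minAreaRect(q[:,:2].astype(np.float32)))
cork=(hsv[...,0]>8)&(hsv[...,0]<24)&(hsv[...,2]>110); 
k=cork[230:300,435:500]&(np.abs(P[230:300,435:500,2]-.005)<.004); q=P[230:300,435:500][k]
print('coaster',cv2.minEnclosingCircle(q[:,:2].astype(np.float32)),len(q))
for n,(u,v) in dict(cup=(251,180),mug=(459,178),syr=(540,212),tamp=(538,335),tall=(502,90)).items(): print(n,at(u,v))
cv2.imwrite('pics/holdercrop.png',cv2.resize(im[225:305,430:520,::-1],None,fx=6,fy=6,interpolation=cv2.INTER_CUBIC))
E
python3 m0.py
```

```text
saucer [0.431  0.2107] [0.08  0.078] 0.4 depth z 0.003
saucer [0.4652 0.365 ] [0.079 0.078] 89.5 depth z 0.008
saucer [0.558  0.2268] [0.079 0.077] 89.4 depth z 0.004
saucer [0.583  0.3483] [0.079 0.079] 26.5 depth z 0.011
key [0.4381 0.0316] [0.021 0.021] 89.5 depth z 0.032
key [ 0.443  -0.0643] [0.013 0.013] 44.0 depth z 0.033
key [ 0.4473 -0.1117] [0.029 0.028] 89.4 depth z 0.038
key [ 0.4412 -0.0167] [0.043 0.013] 3.6 depth z 0.034
key [ 0.4414 -0.1175] [0.045 0.06 ] 88.4 depth z 0.021
pad [ 0.4428 -0.0402] [0.243 0.117] 89.4 depth z 0.018
board [ 0.6113 -0.0123] [0.312 0.233] 89.4 depth z 0.01
spoon [ 0.6724 -0.2132] [0.067 0.163] 88.2 depth z 0.022
rim [ 0.5538398  -0.31527434  0.15302052] ((0.5540043711662292, -0.3149549961090088), (0.050963424146175385, 0.05091909319162369), 87.032470703125)
coaster ((0.5581690669059753, -0.3278541564941406), 0.06731677055358887) 654
cup [0.771 0.204 0.006]
mug [ 0.77  -0.318  0.002]
syr [ 0.647 -0.45   0.17 ]
tamp [ 0.382 -0.463  0.076]
tall [ 0.952 -0.401  0.115]
```

View pics/holdercrop.png

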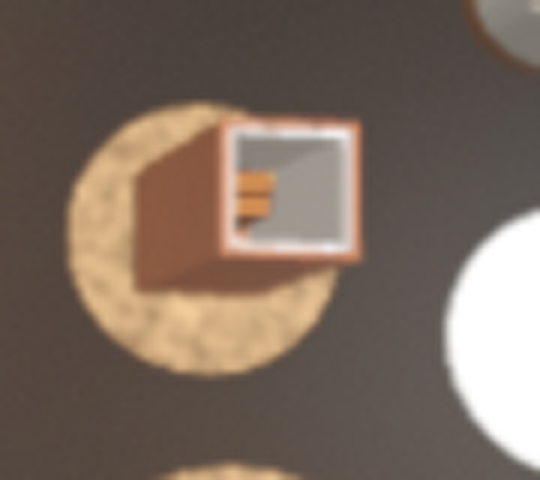

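```bash
python3 -m inch '[[[0.42,0.74,0.3,0,0,-0.035,1],[0.42,0.74,0.3,0,0,-0.035,1],[0.42,0.74,0.3,0,0,-0.035,1],[0.42,0.74,0.3,0,0,-0.035,1],[0.42,0.74,0.3,0,0,-0.035,1],[0.42,0.74,0.3,0,0,-0.035,1],[0.42,0.74,0.3,0,0,-0.035,1],[0.42,0.74,0.3,0,0,-0.035,1],[0,0,0,0,-0.111,0,1],[0,0,0,0,-0.111,0,1],[0,0,0,0,-0.111,0,1],[0,0,0,0,-0.111,0,1]]]' 40; python3 -c "
from h import *
s=env.get_state();print(s['q'].round(1))"
```

```text
time: 1.7
eef_pos: [0.4008, -0.3255, 0.3266]
tcp_rot: [-179.5, -36.9, 0.1]
contact_force: [0.5, 0.7, -0.9]
gripper_width: 0.0855
grasp_force: 0.0
[ 70.5   5.7 -14.9 116.9 -43.5  44.4  -5.5]
```

```bash
python3 -m inch '[[[0.2,0,0,0,-0.1,0,1],[0.2,0,0,0,-0.1,0,1],[0.2,0,0,0,-0.1,0,1],[0.2,0,0,0,-0.1,0,1],[0.2,0,0,0,-0.1,0,1],[0.2,0,0,0,-0.1,0,1],[0,0,0,0,0,0,1],[0,0,0,0,0,0,1]]]'; python3 -c "
from h import *
s=env.get_state();print(s['q'].round(1))"
```

```text
time: 2.7
eef_pos: [0.4422, -0.322, 0.2509]
tcp_rot: [-168.0, -60.0, -5.4]
contact_force: [0.1, -0.1, -0.4]
gripper_width: 0.0857
grasp_force: 0.0
[109.1  35.7 -64.3 131.3 -86.1  22.   49.9]
```

```bash
cat >> h.py <<'E'
def goal(pos,z,x,n=None):
    "print the shift and turn (full-scale units, total and per row) to TCP pos with tool axes z, x"
    s=env.get_state(); z=np.array(z,float); z/=np.linalg.norm(z); x=np.array(x,float); x-=z*(x@z); x/=np.linalg.norm(x)
    G=np.stack([x,np.cross(z,x),z],1); C=R.from_euler('xyz',s['tcp_rot'],degrees=True).as_matrix()
    v=R.from_matrix(G@C.T).as_rotvec()/(np.pi/2); t=(np.array(pos)-s['eef_pos'])/.04
    k=n or int(np.ceil(max(np.abs(t).max(),np.linalg.norm(v)/.115)))
    print('t',s['time'].__round__(1),'q',s['q'].round(0),'rows',k,'per row',(t/k).round(3),(v/k).round(4))
E
python3 -c "
from h import *
goal([.5,-.2,.35],[0,-.5,-.86],[0,-1,0])"
```

```text
t 2.7 q [109.  36. -64. 131. -86.  22.  50.] rows 10 per row [0.144 0.305 0.248] [ 0.0202  0.0327 -0.101 ]
```

```bash
python3 -m inch '[[[0.144,0.305,0.248,0.0202,0.0327,-0.101,1],[0.144,0.305,0.248,0.0202,0.0327,-0.101,1],[0.144,0.305,0.248,0.0202,0.0327,-0.101,1],[0.144,0.305,0.248,0.0202,0.0327,-0.101,1],[0.144,0.305,0.248,0.0202,0.0327,-0.101,1],[0.144,0.305,0.248,0.0202,0.0327,-0.101,1],[0.144,0.305,0.248,0.0202,0.0327,-0.101,1],[0.144,0.305,0.248,0.0202,0.0327,-0.101,1],[0.144,0.305,0.248,0.0202,0.0327,-0.101,1],[0.144,0.305,0.248,0.0202,0.0327,-0.101,1],[0,0,0,0,0,0,1]]]'; python3 -c "
from h import *
goal([.55,-.2,.35],[-.05,-1,-.0],[0,0,1])"
```

```text
time: 4.08
eef_pos: [0.4723, -0.239, 0.3484]
tcp_rot: [-166.3, -34.9, -59.9]
contact_force: [-0.5, 0.8, -0.4]
gripper_width: 0.0853
grasp_force: 0.0
t 4.1 q [ 114.  -13.  -81.  120.  -20.   26. -102.] rows 7 per row [0.278 0.139 0.006] [-0.0892 -0.0105 -0.0681]
```

```bash
python3 -c "
from h import *
goal([.55,-.2,.35],[0,0,-1],[.5,-.86,0])"
```

```text
t 4.1 q [ 114.  -13.  -81.  120.  -20.   26. -102.] rows 4 per row [0.486 0.244 0.01 ] [ 0.0649  0.0803 -0.0113]
```

```bash
python3 -m inch '[[[0.486,0.244,0.01,0.0649,0.0803,-0.0113,1],[0.486,0.244,0.01,0.0649,0.0803,-0.0113,1],[0.486,0.244,0.01,0.0649,0.0803,-0.0113,1],[0.486,0.244,0.01,0.0649,0.0803,-0.0113,1],[0,0,0,0,0,0,1]]]'; python3 -c "
from h import *
goal([.55,-.2,.35],[0,-1,-0.5],[0,0,1])"
```

```text
time: 4.7
eef_pos: [0.3917, -0.1428, 0.4011]
tcp_rot: [-174.3, -5.8, -60.4]
contact_force: [0.7, -0.5, -0.4]
gripper_width: 0.0854
grasp_force: 0.0
t 4.7 q [ 118.  -14.  -81.  100.  -17.   75. -111.] rows 7 per row [ 0.565 -0.204 -0.183] [-0.0916 -0.016  -0.0482]
```

```bash
cat > kin.py <<'E'
import numpy as np, itertools
from scipy.optimize import least_squares
from scipy.spatial.transform import Rotation as R
D=[([70.846,29.127,-13.608,86.009,7.201,65.826,-8.868],[.2658,-.5651,.2304],[-179.9,0,25.2]),
([70.5,5.7,-14.9,116.9,-43.5,44.4,-5.5],[0.4008,-0.3255,0.3266],[-179.5,-36.9,.1]),
([109.1,35.7,-64.3,131.3,-86.1,22,49.9],[0.4422,-0.322,0.2509],[-168,-60,-5.4]),
([114,-13,-81,120,-20,26,-102],[.4723,-.239,.3484],[-166.3,-34.9,-59.9]),
([118,-14,-81,100,-17,75,-111],[.3917,-.1428,.4011],[-174.3,-5.8,-60.4])]
def fk(q,s,p):
    q=np.radians(q)*s; ax='zyzyzyz'; M=R.from_euler('z',p[0]); t=np.array([0,0,p[2]])
    L=[(0,0,0),(0,0,0),(p[3],0,p[4]),(p[5],0,0),(p[6],0,p[7]),(p[8],0,0),(0,0,p[9])]
    # L[i] is the translation applied after joint i
    for i in range(7):
        M=M*R.from_euler(ax[i],q[i]); t=t+M.apply(L[i])
    return t,M*R.from_euler('z',p[1])
def res(p,s):
    o=[]
    for q,x,r in D:
        t,M=fk(q,s,p); o+=list((t-x)*5)+list((M.inv()*R.from_euler('xyz',r,degrees=True)).as_rotvec())
    return np.array(o+list(.01*np.array(p)[[3,5,6,8]]))
if __name__=='__main__':
    best=[]
    for s in itertools.product([1,-1],repeat=4):
        s=np.array([s[0],1,s[1],1,s[2],1,s[3]])
        for b in (0,1.57,3.14,-1.57,-2.35,.78):
          for e in (0,2,-2):
            f=least_squares(res,[b,e,.35,0,.3,0,0,.3,0,.3],args=(s,)); best.append((f.cost,tuple(s),f.x.round(4)))
    best.sort(key=lambda a:a[0])
    for b in best[:4]: print(b)
    print(res(best[0][2],np.array(best[0][1])).reshape(-1)[:30].round(3))
E
python3 kin.py
```

```text
(np.float64(0.0026561996244703506), (np.int64(-1), np.int64(1), np.int64(-1), np.int64(1), np.int64(-1), np.int64(1), np.int64(-1)), array([-0.0329,  1.5388,  0.2423,  0.0017,  0.5931,  0.0237, -0.0194,
        0.384 ,  0.0104,  0.3653]))
(np.float64(0.0026561996244703545), (np.int64(-1), np.int64(1), np.int64(-1), np.int64(1), np.int64(-1), np.int64(1), np.int64(-1)), array([-0.0329,  1.5388,  0.2423,  0.0017,  0.5931,  0.0237, -0.0194,
        0.384 ,  0.0104,  0.3653]))
(np.float64(0.00265619962447037), (np.int64(-1), np.int64(1), np.int64(-1), np.int64(1), np.int64(-1), np.int64(1), np.int64(-1)), array([-3.2900e-02, -4.7444e+00,  2.4230e-01,  1.7000e-03,  5.9310e-01,
        2.3700e-02, -1.9400e-02,  3.8400e-01,  1.0400e-02,  3.6530e-01]))
(np.float64(0.00265619962447037), (np.int64(-1), np.int64(1), np.int64(-1), np.int64(1), np.int64(-1), np.int64(1), np.int64(-1)), array([-0.0329,  1.5388,  0.2423,  0.0017,  0.5931,  0.0237, -0.0194,
        0.384 ,  0.0104,  0.3653]))
[ 0.015  0.022  0.011 -0.    -0.    -0.001  0.008  0.006 -0.004  0.02
 -0.001  0.004 -0.026 -0.008  0.015  0.029 -0.004  0.014  0.018 -0.015
 -0.023  0.011 -0.    -0.007  0.02   0.007 -0.001  0.008 -0.005 -0.011]
```

```bash
cat > ik.py <<'E'
from kin import *
S=np.array([-1,1,-1,1,-1,1,-1]); P=[-.0329,1.5388,.2423,.0017,.5931,.0237,-.0194,.384,.0104,.3653]
LO=np.array([-176.47,-13.61,-81.72,.22,-87.28,10,-165.47]); HI=np.array([176.47,117.27,77.17,143.17,267.28,112.55,165.47])
def frame(z,x):
    z=np.array(z,float); z/=np.linalg.norm(z); x=np.array(x,float); x-=z*(x@z); x/=np.linalg.norm(x)
    return R.from_matrix(np.stack([x,np.cross(z,x),z],1))
def solve(pos,G,q0,q3=None,w=.0):
    def f(q):
        t,M=fk(q,S,P); o=list((t-pos)*10)+list((M.inv()*G).as_rotvec()*2)
        if q3 is not None: o.append((q[2]-q3)*.01)
        return np.array(o+list(w*(q-q0)))
    return least_squares(f,np.clip(q0,LO+.1,HI-.1),bounds=(LO+3,HI-3),x_scale=30.)
def sweep(pos,z,x,lab,n=30):
    G=frame(z,x); rng=np.random.default_rng(0); out=[]
    for k in range(n):
        r=solve(np.array(pos),G,LO+(HI-LO)*rng.random(7))
        if r.cost<1e-6: out.append(r.x.round(0))
    out.sort(key=lambda q:abs(q[2]))
    print(lab,len(out),*[o.tolist() for o in out[:4]],sep='\n  ' if out else ' ')
if __name__=='__main__':
    from math import cos,sin,radians
    c=(.554,-.315,.1)
    for nm,d in dict(mx=(0,-1),px=(1,0),py=(0,1)).items():
        for tilt in (0,20,35):
            for up in (1,-1):
                z=np.array([d[0]*cos(radians(tilt)),d[1]*cos(radians(tilt)),-sin(radians(tilt))])
                sweep(np.array(c)+.0187*z,z,(0,0,up),(nm,tilt,up))
E
python3 ik.py
```

```text
Traceback (most recent call last):
  File "ik.py", line 27, in <module>
    sweep(np.array(c)+.0187*z,z,(0,0,up),(nm,tilt,up))
    ~~~~~^^^^^^^^^^^^^^^^^^^^^^^^^^^^^^^^^^^^^^^^^^^^^
  File "ik.py", line 16, in sweep
    r=solve(np.array(pos),G,LO+(HI-LO)*rng.random(7))
  File "ik.py", line 12, in solve
    return least_squares(f,np.clip(q0,LO+.1,HI-.1),bounds=(LO+3,HI-3),x_scale=30.)
ValueError: Initial guess is outside of provided bounds
```

```bash
sed -i 's/LO+.1,HI-.1/LO+4,HI-4/' ik.py; time python3 ik.py
```

```text
('mx', 0, 1)
  16
  [-2.0, 67.0, -1.0, 108.0, 89.0, 91.0, 93.0]
  [-10.0, 67.0, 11.0, 108.0, 85.0, 81.0, 94.0]
  [5.0, 68.0, -12.0, 108.0, 93.0, 101.0, 93.0]
  [5.0, 68.0, -13.0, 108.0, 93.0, 102.0, 93.0]
('mx', 0, -1)
  20
  [-4.0, 67.0, 2.0, 108.0, 88.0, 89.0, -87.0]
  [-6.0, 67.0, 4.0, 108.0, 87.0, 86.0, -87.0]
  [1.0, 67.0, -7.0, 108.0, 91.0, 96.0, -87.0]
  [-8.0, 67.0, 8.0, 108.0, 86.0, 83.0, -87.0]
('mx', 20, 1)
  16
  [-2.0, 54.0, 1.0, 111.0, 85.0, 70.0, 104.0]
  [-0.0, 54.0, -2.0, 111.0, 86.0, 72.0, 103.0]
  [3.0, 55.0, -7.0, 111.0, 87.0, 76.0, 103.0]
  [-6.0, 54.0, 8.0, 111.0, 83.0, 64.0, 104.0]
('mx', 20, -1)
  21
  [5.0, 55.0, -10.0, 111.0, 88.0, 79.0, -77.0]
  [-8.0, 55.0, 10.0, 111.0, 83.0, 63.0, -76.0]
  [-8.0, 55.0, 10.0, 111.0, 82.0, 63.0, -76.0]
  [-9.0, 55.0, 13.0, 111.0, 82.0, 61.0, -75.0]
('mx', 35, 1)
  25
  [5.0, 46.0, -3.0, 111.0, 80.0, 59.0, 115.0]
  [5.0, 46.0, -4.0, 111.0, 80.0, 59.0, 115.0]
  [7.0, 46.0, -7.0, 111.0, 81.0, 61.0, 115.0]
  [11.0, 47.0, -13.0, 111.0, 82.0, 65.0, 114.0]
('mx', 35, -1)
  22
  [0.0, 46.0, 4.0, 111.0, 77.0, 54.0, -63.0]
  [-1.0, 4
[... 1998 characters left out ...]
9.0, -40.0, 109.0, 53.0]
('py', 20, -1)
  11
  [47.0, 69.0, -2.0, 59.0, -40.0, 109.0, -127.0]
  [47.0, 69.0, -2.0, 59.0, -40.0, 109.0, -127.0]
  [47.0, 69.0, -2.0, 59.0, -41.0, 109.0, -127.0]
  [47.0, 69.0, -2.0, 59.0, -41.0, 109.0, -127.0]
('py', 35, 1)
  16
  [47.0, 61.0, -5.0, 66.0, -31.0, 96.0, 52.0]
  [47.0, 61.0, -6.0, 66.0, -31.0, 96.0, 51.0]
  [48.0, 61.0, -7.0, 66.0, -30.0, 95.0, 51.0]
  [41.0, 61.0, 9.0, 65.0, -40.0, 101.0, 58.0]
('py', 35, -1)
  13
  [46.0, 61.0, -4.0, 66.0, -32.0, 96.0, -128.0]
  [42.0, 61.0, 7.0, 66.0, -39.0, 100.0, -123.0]
  [39.0, 62.0, 13.0, 65.0, -42.0, 102.0, -120.0]
  [50.0, 62.0, -13.0, 66.0, -26.0, 94.0, -132.0]
real	0m10.677s
user	0m10.971s
sys	0m0.051s
```

```bash
cat > sim.py <<'E'
from ik import *
def pose(q): return fk(q,S,P)
def step(q,T,G,lam=.02):
    for _ in range(6):
        t,M=pose(q); e=np.r_[T-t,(G*M.inv()).as_rotvec()*.3]
        J=np.zeros((6,7))
        for i in range(7):
            d=q.copy(); d[i]+=.1; t2,M2=pose(d); J[:,i]=np.r_[t2-t,(M2*M.inv()).as_rotvec()*.3]/.1
        J*=57.3
        act=np.ones(7,bool)
        for _ in range(3):
            Ja=J*act; dq=np.degrees(Ja.T@np.linalg.solve(Ja@Ja.T+lam**2*np.eye(6)*.05,e))*act
            n=q+dq; bad=((n<LO+.3)|(n>HI-.3))&act
            if not bad.any(): break
            act&=~bad
        q=np.clip(q+np.clip(dq,-15,15),LO,HI)
    return q
def run(q,rows,verbose=True):
    q=np.array(q,float); t,M=pose(q)
    for r in rows:
        t=t+.04*np.array(r[:3]); M=R.from_rotvec(np.array(r[3:6])*np.pi/2)*M
        q=step(q,t,M); t2,M2=pose(q); t,M=(t2,M2) if np.linalg.norm(t2-t)>.03 else (t,M)
    return q,t
if __name__=='__main__':
    q=[70.846,29.127,-13.608,86.009,7.201,65.826,-8.868]
    q,_=run(q,[[.42,.74,.3,0,0,-.035]]*8+[[0,0,0,0,-.111,0]]*4); print(q.round(1))
    q,_=run(q,[[.2,0,0,0,-.1,0]]*6); print(q.round(1))
    q,_=run([109.1,35.7,-64.3,131.3,-86.1,22,49.9],[[.144,.305,.248,.0202,.0327,-.101]]*10); print(q.round(1))
E
python3 sim.py
```

```text
[ 72.9   6.  -15.3 118.1 -48.7  45.2   0.2]
[ 89.2  39.7 -17.5 122.5 -81.1  79.9  68.1]
[  94.1   -9.8  -72.5  109.1    9.6   50.4 -157.6]
```

```bash
cat > plan.py <<'E'
from sim import *
def goto(q,T,G,m=.04,a=.16):
    t,M=pose(q); v=(G*M.inv()).as_rotvec(); n=int(np.ceil(max(np.abs(np.array(T)-t).max()/m,np.linalg.norm(v)/a)))
    for i in range(1,n+1): q=step(q,t+(np.array(T)-t)*i/n,R.from_rotvec(v*i/n)*M)
    for _ in range(3): q=step(q,np.array(T),G)
    t2,M2=pose(q); return q,np.linalg.norm(t2-T)+.3*np.linalg.norm((G*M2.inv()).as_rotvec()),n
if __name__=='__main__':
    q0=np.array([118,-14,-81,100,-17,75,-111.]); c=np.array([.554,-.315,.11]); rng=np.random.default_rng(1); out=[]
    z=np.array([-.05,-np.cos(.35),-np.sin(.35)])
    for k in range(120):
        via=np.array([rng.uniform(.35,.7),rng.uniform(-.5,.1),rng.uniform(.3,.55)]); yaw=rng.choice([-150,-120,-90,-60,-30,0]); tilt=rng.choice([0,20,40])
        y=np.radians(yaw); tl=np.radians(tilt); vz=[np.sin(tl)*np.cos(y),np.sin(tl)*np.sin(y),-np.cos(tl)]; vx=[np.cos(y),np.sin(y),.3]
        q1,e1,n1=goto(q0,via,frame(vz,vx))
        if e1>.02: continue
        q2,e2,n2=goto(q1,c-.08*z+[0,0,.12],frame(z,(0,0,1)))
        mar=np.min(np.minimum(q2-LO,HI-q2)); out.append((mar-1000*e2,e1,e2,via.round(2),yaw,tilt,q1.round(0),q2.round(0)))
    out.sort(key=lambda a:-a[0]); print(len(out))
    for o in out[:4]: print(*o)
E
time python3 plan.py
```

```text
14
-242.7212532157679 3.977608174999366e-16 0.2491328198140964 [ 0.49 -0.5   0.37] -60 20 [  74.   29.  -57.   81.   38.   68. -136.] [ -23.   39.   45.   86.   22.   62. -159.]
-266.42382147646845 3.121722259871754e-16 0.26949313631619437 [ 0.54 -0.41  0.37] 0 20 [ 77.  30. -60.  81.  18.  65. -70.] [ -15.   30.   32.   92.   29.   56. -162.]
-333.8371617829607 1.895759754626797e-16 0.33920068940486625 [ 0.54 -0.48  0.49] 0 20 [ 73.  36. -65.  53.  25.  89. -67.] [  17.   15.   -5.  103.   38.   45. -160.]
-371.1268809455354 0.018700299312556033 0.37112688094553536 [ 0.46 -0.19  0.37] -30 20 [117. -14. -81. 108. -20.  53. -77.] [ 102.  -14.  -80.  121.   20.   26. -150.]
real	0m8.662s
user	0m8.704s
sys	0m0.089s
```

```bash
sed -i 's/\[-150,-120,-90,-60,-30,0\]/[0,30,60,90,120]/; s/vz=\[.*vx=/vz=[0,-np.sin(tl),-np.cos(tl)]; vx=/; s/,.3\]$/,-.1]/; s/(0,0,1)))/(0,0,-1)))/; s/range(120)/range(250)/' plan.py; time python3 plan.py
```

```text
6
8.548708669273632 1.6136471996107276e-16 3.599764762333537e-16 [ 0.67 -0.49  0.3 ] 30 0 [ 47.  55. -54.  33.  43. 103. -40.] [ 12.  46. -38. 104.  80. 104. -64.]
3.982804944024624 2.45133462509308e-16 3.1031676915590914e-16 [ 0.36 -0.45  0.35] 30 20 [ 86.  22. -67.  95.  41.  71. -49.] [ 15.  48. -44. 104.  81. 109. -64.]
1.9125488758065126 3.0743201292627596e-16 2.5065777208202537e-16 [ 0.36 -0.44  0.43] 0 0 [ 84.  30. -68.  71.  27.  96. -68.] [ 16.  49. -47. 104.  82. 111. -65.]
-344.39866422437734 3.8163916471489756e-16 0.3512039332236014 [ 0.35 -0.19  0.48] 60 40 [ 83. -12. -74. 101.  29.  76. -31.] [ 83.  -7. -74. 129.  68.  34. -32.]
real	0m29.294s
user	0m26.819s
sys	0m0.129s
```

```bash
python3 -c "
from h import *
goal([.62,-.47,.35],[0,0,-1],[.866,.5,0])"
```

```text
t 4.7 q [ 118.  -14.  -81.  100.  -17.   75. -111.] rows 9 per row [ 0.634 -0.909 -0.142] [-0.0055  0.0097  0.1111]
```

```bash
python3 -m inch '[[[0.634,-0.909,-0.142,-0.0055,0.0097,0.1111,1],[0.634,-0.909,-0.142,-0.0055,0.0097,0.1111,1],[0.634,-0.909,-0.142,-0.0055,0.0097,0.1111,1],[0.634,-0.909,-0.142,-0.0055,0.0097,0.1111,1],[0.634,-0.909,-0.142,-0.0055,0.0097,0.1111,1],[0.634,-0.909,-0.142,-0.0055,0.0097,0.1111,1],[0.634,-0.909,-0.142,-0.0055,0.0097,0.1111,1],[0.634,-0.909,-0.142,-0.0055,0.0097,0.1111,1],[0.634,-0.909,-0.142,-0.0055,0.0097,0.1111,1],[0,0,0,0,0,0,1],[0,0,0,0,0,0,1]]]'
cat > p2.py <<'E'
from plan import *
from h import env,goal
q=env.get_state()['q']; print(q.round(0)); c=np.array([.554,-.315,.11]); z=np.array([-.05,-np.cos(.35),-np.sin(.35)])
for T in ([.6,-.4,.35],[.55,-.25,.3],[.5,-.2,.35],[.65,-.15,.35],[.6,-.1,.4]):
    q1,e,n=goto(q,T,frame([0,-.5,-.86],[0,.86,-.5])); q2,e2,n=goto(q1,c-.08*z+[0,0,.1],frame(z,(0,0,-1)));print(T,e.round(3),q1.round(0),e2.round(3),q2.round(0))
goal([.65,-.15,.35],[0,-.5,-.86],[0,.86,-.5])
E
python3 p2.py
```

```text
time: 6.08
eef_pos: [0.3511, -0.2671, 0.4186]
tcp_rot: [172.1, -12.9, 29.8]
contact_force: [-0.6, -1.1, -0.1]
gripper_width: 0.0853
grasp_force: 0.0
[143. -14. -82.  99. -27.  76.   5.]
[0.6, -0.4, 0.35] 0.297 [130. -14. -82. 109. -21.  35.  64.] 0.36 [107. -14. -82. 129.  54.  19. -14.]
[0.55, -0.25, 0.3] 0.223 [114. -14. -82. 115.  -6.  37.  38.] 0.352 [101. -14. -82. 128.  55.  25. -18.]
[0.5, -0.2, 0.35] 0.142 [102. -14. -82. 111.  10.  48.  16.] 0.349 [ 96. -14. -82. 129.  59.  29. -25.]
[0.65, -0.15, 0.35] 0.297 [109. -14. -82. 107. -11.  43.  36.] 0.351 [ 97. -14. -82. 131.  65.  24. -30.]
[0.6, -0.1, 0.4] 0.223 [ 97. -14. -82. 102.   3.  53.  17.] 0.351 [ 92. -14. -82. 131.  63.  30. -31.]
t 6.1 q [143. -14. -82.  99. -27.  76.   5.] rows 8 per row [ 0.934  0.366 -0.214] [-0.048   0.0413  0.0776]
```

```bash
cat > p3.py <<'E'
from plan import *
from h import env,goal
q=env.get_state()['q']; rng=np.random.default_rng(3); out=[]
for k in range(150):
    T=np.array([rng.uniform(-.1,.5),rng.uniform(-.75,-.2),rng.uniform(.2,.5)]); y=np.radians(rng.choice([-90,-60,-30,0,30,60]))
    q1,e,n=goto(q,T,frame([0,0,-1],[np.cos(y),np.sin(y),0]),m=.02)
    if e<.01: out.append((min(q1[1]+14,q1[2]+82),T.round(2),np.degrees(y).round(),q1.round(0)))
out.sort(key=lambda a:-a[0]); print(len(out)); [print(*o) for o in out[:8]]
E
python3 p3.py
```

```text
65
38.353286246113065 [-0.07 -0.68  0.35] -90.0 [ 115.   36.  -44.   63.   24.   89. -103.]
36.55284547550671 [-0.07 -0.69  0.43] -90.0 [ 111.   37.  -45.   48.   26.  103. -102.]
33.8357470855928 [ 0.25 -0.73  0.28] 30.0 [ 86.  48. -48.  52.  34.  92.  -9.]
32.79915792771866 [ 0.22 -0.75  0.22] 60.0 [ 90.  51. -49.  58.  36.  85.  20.]
30.265982144528422 [ 0.21 -0.7   0.22] 60.0 [ 94.  47. -52.  66.  36.  82.  17.]
30.07893290570334 [-0.07 -0.62  0.42] -60.0 [120.  31. -52.  64.  24.  96. -75.]
28.813232085379248 [-0.07 -0.65  0.46] -60.0 [116.  35. -53.  52.  28. 104. -74.]
28.720928635774513 [ 0.07 -0.56  0.27] 0.0 [114.  30. -53.  91.  25.  72. -34.]
```

```bash
python3 -c "
from h import *
goal([.22,-.68,.30],[0,0,-1],[.866,.5,0],16)"; python3 -m inch '[[[-0.2,-0.65,-0.18,0.005,-0.008,0,1],[-0.2,-0.65,-0.18,0.005,-0.008,0,1],[-0.2,-0.65,-0.18,0.005,-0.008,0,1],[-0.2,-0.65,-0.18,0.005,-0.008,0,1],[-0.2,-0.65,-0.18,0.005,-0.008,0,1],[-0.2,-0.65,-0.18,0.005,-0.008,0,1],[-0.2,-0.65,-0.18,0.005,-0.008,0,1],[-0.2,-0.65,-0.18,0.005,-0.008,0,1],[-0.2,-0.65,-0.18,0.005,-0.008,0,1],[-0.2,-0.65,-0.18,0.005,-0.008,0,1],[-0.2,-0.65,-0.18,0.005,-0.008,0,1],[-0.2,-0.65,-0.18,0.005,-0.008,0,1],[-0.2,-0.65,-0.18,0.005,-0.008,0,1],[-0.2,-0.65,-0.18,0.005,-0.008,0,1],[-0.2,-0.65,-0.18,0.005,-0.008,0,1],[0,0,0,0,0,0,1]]]'; python3 p2.py
```

```text
t 6.1 q [143. -14. -82.  99. -27.  76.   5.] rows 16 per row [-0.205 -0.645 -0.185] [0.0003 0.0105 0.0007]
time: 8.07
eef_pos: [0.1634, -0.4293, 0.3819]
tcp_rot: [162.3, -21.9, 28.7]
contact_force: [0.2, -0.7, 0.0]
gripper_width: 0.0852
grasp_force: 0.0
[155.  12. -82. 105. -15.  61.  16.]
[0.6, -0.4, 0.35] 0.0 [ 46.  36. -53.  76.  58.  85.  -9.] 0.0 [ 10.  47. -34. 105.  79. 101. -65.]
[0.55, -0.25, 0.3] 0.0 [ 41.  32. -58.  94.  57.  83. -30.] 0.0 [ 11.  47. -36. 105.  80. 102. -66.]
[0.5, -0.2, 0.35] 0.0 [ 44.  26. -66.  96.  52.  88. -32.] 0.0 [ 13.  48. -39. 105.  81. 105. -66.]
[0.65, -0.15, 0.35] 0.326 [108. -10. -80. 108. -14.  43.  41.] 0.362 [ 91. -10. -80. 124.  49.  36. -17.]
[0.6, -0.1, 0.4] 0.69 [159.   0. -81. 117. -36.  65.  75.] 0.715 [159.   0. -81. 126. -45.  44.  96.]
t 8.1 q [155.  12. -82. 105. -15.  61.  16.] rows 13 per row [ 0.936  0.537 -0.061] [-0.0313  0.0375  0.0471]
```

```bash
python3 -c "
from h import *
goal([.25,-.70,.30],[0,0,-1],[.866,.5,0],12)"; python3 -m inch '[[[0.18,-0.56,-0.17,0.009,0.017,0,1],[0.18,-0.56,-0.17,0.009,0.017,0,1],[0.18,-0.56,-0.17,0.009,0.017,0,1],[0.18,-0.56,-0.17,0.009,0.017,0,1],[0.18,-0.56,-0.17,0.009,0.017,0,1],[0.18,-0.56,-0.17,0.009,0.017,0,1],[0.18,-0.56,-0.17,0.009,0.017,0,1],[0.18,-0.56,-0.17,0.009,0.017,0,1],[0.18,-0.56,-0.17,0.009,0.017,0,1],[0.18,-0.56,-0.17,0.009,0.017,0,1],[0.18,-0.56,-0.17,0.009,0.017,0,1],[0.18,-0.56,-0.17,0.009,0.017,0,1],[0,0,0,0,0,0,1]]]'; python3 p2.py
```

```text
t 8.1 q [155.  12. -82. 105. -15.  61.  16.] rows 12 per row [ 0.18  -0.564 -0.171] [0.0043 0.0255 0.0044]
time: 9.7
eef_pos: [0.2519, -0.6964, 0.3006]
tcp_rot: [179.8, -9.2, 24.0]
contact_force: [0.4, 0.3, 0.4]
gripper_width: 0.0852
grasp_force: 0.0
[ 92.  44. -49.  56.  23.  89. -13.]
[0.6, -0.4, 0.35] 0.0 [ 45.  35. -51.  76.  57.  84.  -8.] 0.0 [  9.  46. -32. 105.  79. 100. -65.]
[0.55, -0.25, 0.3] 0.0 [ 39.  30. -54.  94.  54.  81. -28.] 0.0 [  9.  46. -33. 105.  79. 100. -65.]
[0.5, -0.2, 0.35] 0.0 [ 41.  24. -59.  96.  49.  85. -29.] 0.0 [ 10.  47. -35. 105.  79. 102. -65.]
[0.65, -0.15, 0.35] 0.0 [ 22.  37. -51.  74.  55.  96. -28.] 0.0 [  9.  46. -33. 105.  79. 100. -65.]
[0.6, -0.1, 0.4] 0.0 [ 21.  32. -56.  76.  52. 101. -31.] 0.0 [ 10.  47. -35. 105.  79. 102. -65.]
t 9.7 q [ 92.  44. -49.  56.  23.  89. -13.] rows 14 per row [0.711 0.976 0.088] [-0.0276  0.0181  0.0502]
```

```bash
python3 -c "
from h import *
goal([.57,-.25,.32],[0,-.5,-.86],[0,.86,-.5],14)"
```

```text
t 9.7 q [ 92.  44. -49.  56.  23.  89. -13.] rows 14 per row [0.568 0.797 0.035] [-0.0276  0.0181  0.0502]
```

```bash
cat > p4.py <<'E'
from plan import *
from h import env
q=env.get_state()['q']; c=np.array([.554,-.315,.11])
for tilt in (10,20,30):
    tl=np.radians(tilt); z=np.array([0.,-np.cos(tl),-np.sin(tl)]); G=frame(z,(0,0,-1))
    q,e0,_=goto(q,[.57,-.25,.32],frame([0,-.5,-.86],[0,.86,-.5]))
    q1,e,_=goto(q,c-.08*z,G); q2,e2,_=goto(q1,c+.0187*z,G); q3,e3,_=goto(q2,c+.0187*z+[0,0,.15],G)
    print(tilt,e0.round(3),e.round(3),e2.round(3),e3.round(3),q2.round(0))
    for sg in (1,-1):
      for yaw in (-90,-60,-30,0):
        dz=R.from_euler('z',yaw+90,degrees=True); x=.65 if (sg<0) else .57
        # holder axis a: start up; G relative
        Gy=dz*G; q4,e4,_=goto(q3,np.array([.61,-.01,.26])+.0187*Gy.apply([0,0,1]),Gy)
        h=Gy.apply([0,0,1]); 
        Gp=R.from_rotvec(np.radians(125*sg)*h)*Gy; a=R.from_rotvec(np.radians(125*sg)*h).apply([0,0,1])
        q5,e5,_=goto(q4,np.array([.61,-.01,.2])-.1*np.r_[a[:2],0]*.7+.0187*h,Gp); q6,e6,_=goto(q5,np.array([.61,-.01,.1])-.1*np.r_[a[:2],0]*.7+.0187*h,Gp)
        print('  ',sg,yaw,a.round(2),e4.round(3),e5.round(3),e6.round(3),q6.round(0))
E
python3 p4.py
```

```text
10 0.0 0.0 0.0 0.0 [ 10.  62. -21. 110.  93.  98. -82.]
   1 -90 [-0.81  0.27 -0.53] 0.0 0.0 0.0 [ -48.   74.   46.   81.   32.   69. -164.]
   1 -60 [-0.83 -0.17 -0.53] 0.0 0.16 0.0 [ -68.   84.   69.  108.   29.   22. -162.]
   1 -30 [-0.64 -0.56 -0.53] 0.0 0.107 0.136 [  18.   76.  -69.  128.  144.  111. -163.]
   1 0 [-0.27 -0.81 -0.53] 0.115 0.046 0.049 [  22.   80.  -52.  143.  179.  108. -165.]
   -1 -90 [ 0.81  0.27 -0.53] 0.0 0.0 0.0 [-15.  66. -26.  98.  70. 109.  41.]
   -1 -60 [ 0.56  0.64 -0.53] 0.0 0.0 0.0 [-14.  65. -27. 123.  95. 105.  30.]
   -1 -30 [ 0.17  0.83 -0.53] 0.0 0.018 0.006 [-12.  69. -10. 143. 132. 109.  17.]
   -1 0 [-0.27  0.81 -0.53] 0.115 0.044 0.029 [ 37.  80. -45. 143. 194. 100.  86.]
20 0.0 0.0 0.0 0.0 [ 14.  57. -26. 111.  92.  91. -77.]
   1 -90 [-0.77  0.51 -0.39] 0.0 0.0 0.0 [ -44.   67.   40.   85.   33.   64. -164.]
   1 -60 [-0.92  0.05 -0.39] 0.0 0.0 0.0 [ -62.   72.   62.  109.   39.   20. -164.]
   1 -30 [-0.82 -0.41 -0.39] 0.0 0.117 0.12 [  21.   70.  -73.  124.  132.  100. -160.]
   1 0 [-0.51 -0.77 -0.39] 0.07 0.002 0.008 [  23.   79. 
[... 359 characters left out ...]
0.0 0.0 [ 20.  52. -31. 111.  89.  84. -70.]
   1 -90 [-0.71  0.68 -0.18] 0.0 0.0 0.0 [ -38.   59.   33.   88.   35.   61. -164.]
   1 -60 [-0.96  0.24 -0.18] 0.0 0.0 0.0 [ -55.   60.   52.  109.   48.   22. -165.]
   1 -30 [-0.94 -0.27 -0.18] 0.0 0.075 0.111 [  16.   56.  -59.  115.  112.   81. -159.]
   1 0 [-0.68 -0.71 -0.18] 0.0 0.0 0.0 [  27.   71.  -70.  139.  148.   89. -158.]
   -1 -90 [ 0.71  0.68 -0.18] 0.0 0.0 0.0 [  3.  63. -50. 103.  76. 108.  42.]
   -1 -60 [ 0.27  0.94 -0.18] 0.0 0.0 0.0 [  2.  56. -41. 123.  97.  91.  47.]
   -1 -30 [-0.24  0.96 -0.18] 0.0 0.0 0.0 [  4.  51. -25. 137. 134.  77.  45.]
   -1 0 [-0.68  0.71 -0.18] 0.0 0.0 0.0 [ 16.  48. -14. 138. 182.  65.  46.]
```

```bash
python3 -m inch '[[[0.568,0.797,0.035,-0.0276,0.0181,0.0502,1],[0.568,0.797,0.035,-0.0276,0.0181,0.0502,1],[0.568,0.797,0.035,-0.0276,0.0181,0.0502,1],[0.568,0.797,0.035,-0.0276,0.0181,0.0502,1],[0.568,0.797,0.035,-0.0276,0.0181,0.0502,1],[0.568,0.797,0.035,-0.0276,0.0181,0.0502,1],[0.568,0.797,0.035,-0.0276,0.0181,0.0502,1],[0.568,0.797,0.035,-0.0276,0.0181,0.0502,1],[0.568,0.797,0.035,-0.0276,0.0181,0.0502,1],[0.568,0.797,0.035,-0.0276,0.0181,0.0502,1],[0.568,0.797,0.035,-0.0276,0.0181,0.0502,1],[0.568,0.797,0.035,-0.0276,0.0181,0.0502,1],[0.568,0.797,0.035,-0.0276,0.0181,0.0502,1],[0.568,0.797,0.035,-0.0276,0.0181,0.0502,1],[0,0,0,0,0,0,1],[0,0,0,0,0,0,1]]]'
python3 - <<'E'
from h import *
# holder yaw: side normals about -3 deg: rect angle 87
t=np.radians(15); z=np.array([-.05*np.cos(t),-np.cos(t),-np.sin(t)]); c=np.array([.554,-.315,.112])
goal(c-.075*z,z,(0,0,-1))
st,im,d=shot('top'); hsv=cv2.cvtColor(im,cv2.COLOR_RGB2HSV)
E
```

```text
time: 11.7
eef_pos: [0.5682, -0.2505, 0.3215]
tcp_rot: [179.9, 30.4, 89.9]
contact_force: [-0.1, -1.1, 1.2]
gripper_width: 0.0854
grasp_force: 0.0
t 11.7 q [ 38.  30. -56.  90.  53.  86. -26.] rows 5 per row [-0.053  0.04  -0.951] [-0.0992  0.0027 -0.006 ]
```

```bash
python3 -m inch '[[[-0.045,0.035,-0.8,-0.083,0.002,-0.005,1],[-0.045,0.035,-0.8,-0.083,0.002,-0.005,1],[-0.045,0.035,-0.8,-0.083,0.002,-0.005,1],[-0.045,0.035,-0.8,-0.083,0.002,-0.005,1],[-0.045,0.035,-0.8,-0.083,0.002,-0.005,1],[-0.045,0.035,-0.8,-0.083,0.002,-0.005,1],[0,0,0,0,0,0,1]]]'
python3 - <<'E'
from h import *
t=np.radians(15); z=np.array([-.05*np.cos(t),-np.cos(t),-np.sin(t)]); c=np.array([.554,-.315,.112])
goal(c+.017*z,z,(0,0,-1))
shot('wrist','w1.png')
E
```

```text
time: 12.62
eef_pos: [0.5564, -0.242, 0.1222]
tcp_rot: [-177.3, 75.1, 89.7]
contact_force: [-0.1, -0.9, 1.1]
gripper_width: 0.0854
grasp_force: 0.0
t 12.6 q [  6.  58. -31. 108.  80. 104. -78.] rows 3 per row [-0.026 -0.745 -0.122] [ 0.0002 -0.0026 -0.0001]
```

View pics/w1.png

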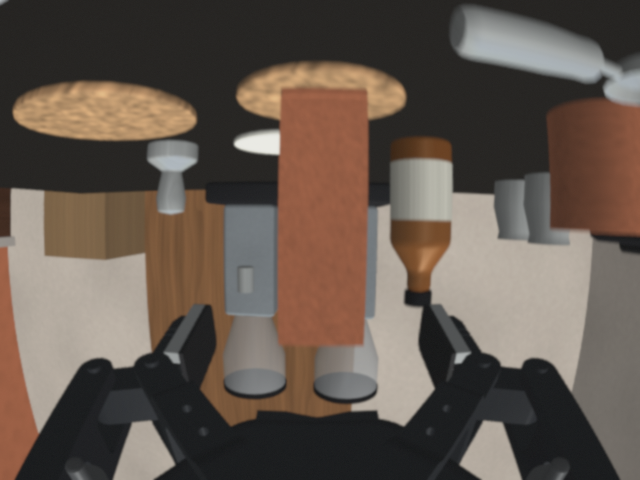

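```bash
python3 -m inch '[[[-0.02,-0.56,-0.09,0,0,0,1],[-0.02,-0.56,-0.09,0,0,0,1],[-0.02,-0.56,-0.09,0,0,0,1],[-0.02,-0.56,-0.09,0,0,0,1],[0,0,0,0,0,0,1],[0,0,0,0,0,0,-1],[0,0,0,0,0,0,-1],[0,0,0,0,0,0,-1],[0,0,0,0,0,0,-1],[0,0,0,0,0,0,-1],[0,0,0,0,0,0,-1]]]' 50
```

```text
time: 14.05
eef_pos: [0.5555, -0.3309, 0.114]
tcp_rot: [179.7, 75.1, 87.0]
contact_force: [0.1, 2.9, 0.7]
gripper_width: 0.0495
grasp_force: 54.2
```

```bash
python3 -m inch '[[[0,0,0.6,0,0,0,-1],[0,0,0.8,0,0,0,-1],[0,0,0.8,0,0,0,-1],[0,0,0.8,0,0,0,-1],[0,0,0.8,0,0,0,-1],[0,0,0,0,0,0,-1]]]'
cat > p5.py <<'E'
from plan import *
from h import env,goal,pts
print(pts('top',None,[288,385,390,292],[210,204,277,282],z=.015).round(3).tolist())
s=env.get_state(); C=R.from_euler('xyz',s['tcp_rot'],degrees=True); Gy=R.from_euler('z',28,degrees=True)*C
h=Gy.apply([0,0,1]); rot=R.from_rotvec(-np.radians(125)*h); a=rot.apply([0,0,1]); Gp=rot*Gy
print('t',h,'a',a)
g=np.array([.611,-.03,0])-.07*np.r_[a[:2],0]/np.linalg.norm(a[:2]); q=s['q']
for nm,T,G in (('yaw',g+[0,0,.27],Gy),('roll',g+[0,0,.17],Gp),('low',g+[0,0,.092],Gp)):
    T=T+.0187*h; q,e,n=goto(q,T,G); print(nm,T.round(3),e.round(3),n,q.round(0))
    M=G.as_matrix(); goal(T,M[:,2],M[:,0])
E
python3 p5.py
```

```text
time: 14.8
eef_pos: [0.5552, -0.3315, 0.2677]
tcp_rot: [179.1, 75.1, 86.3]
contact_force: [-0.2, -0.2, -3.8]
gripper_width: 0.0495
grasp_force: 53.9
[[0.691, 0.11, 0.015], [0.703, -0.13, 0.015], [0.522, -0.137, 0.015], [0.513, 0.101, 0.015]]
t [ 0.41175976 -0.87439183 -0.25669598] a [ 0.54993743  0.69048759 -0.46988904]
yaw [ 0.575 -0.101  0.265] 0.0 6 [ -3.  44. -39. 121.  89. 102. -72.]
t 14.8 q [ 15.  43. -31. 108.  84. 101. -61.] rows 6 per row [ 0.083  0.96  -0.01 ] [0.     0.     0.0519]
roll [ 0.575 -0.101  0.165] 0.0 14 [ -5.  56. -36. 123.  92. 104.  40.]
t 14.8 q [ 15.  43. -31. 108.  84. 101. -61.] rows 13 per row [ 0.038  0.443 -0.197] [-0.0207  0.1045  0.0413]
low [ 0.575 -0.101  0.087] 0.0 2 [ -6.  65. -33. 122.  94. 105.  33.]
t 14.8 q [ 15.  43. -31. 108.  84. 101. -61.] rows 13 per row [ 0.038  0.443 -0.347] [-0.0207  0.1045  0.0413]
```

```bash
python3 -m inch '[[[0.062,0.72,0,0,0,0.039,-1],[0.062,0.72,0,0,0,0.039,-1],[0.062,0.72,0,0,0,0.039,-1],[0.062,0.72,0,0,0,0.039,-1],[0.062,0.72,0,0,0,0.039,-1],[0.062,0.72,0,0,0,0.039,-1],[0.062,0.72,0,0,0,0.039,-1],[0.062,0.72,0,0,0,0.039,-1],[0,0,-0.31,-0.0458,0.0972,0.0285,-1],[0,0,-0.31,-0.0458,0.0972,0.0285,-1],[0,0,-0.31,-0.0458,0.0972,0.0285,-1],[0,0,-0.31,-0.0458,0.0972,0.0285,-1],[0,0,-0.31,-0.0458,0.0972,0.0285,-1],[0,0,-0.31,-0.0458,0.0972,0.0285,-1],[0,0,-0.31,-0.0458,0.0972,0.0285,-1],[0,0,-0.31,-0.0458,0.0972,0.0285,-1],[0,0,0,0,0,0,-1],[0,0,0,0,0,0,-1]]]'
python3 - <<'E'
from h import *
s=env.get_state(); M=R.from_euler('xyz',s['tcp_rot'],degrees=True).as_matrix(); print(s['q'].round(0)); print(M.round(3))
# holder axis: in tool frame at grasp (rot 179.7,75.1,87.0)
C=R.from_euler('xyz',[179.7,75.1,87.0],degrees=True).as_matrix(); print('a',M@C.T@[0,0,1])
E
```

```text
time: 17.05
eef_pos: [0.5749, -0.1009, 0.1664]
tcp_rot: [-105.2, 9.8, -157.4]
contact_force: [0.4, -0.0, -4.2]
gripper_width: 0.0494
grasp_force: 53.7
[ -5.  52. -38. 125.  87. 105.  -3.]
[[-0.91   0.051  0.412]
 [-0.378  0.305 -0.874]
 [-0.171 -0.951 -0.258]]
a [0.77336493 0.59081888 0.22986896]
```

```bash
python3 -m inch '[[[0,0,-0.6,0,0,0,-1],[0,0,-0.8,0,0,0,-1],[0,0,-0.55,0,0,0,-1],[0,0,0,-0.0412,0.0874,0.0258,-1],[0,0,0,-0.0412,0.0874,0.0258,-1],[0,0,0,-0.0412,0.0874,0.0258,-1],[0,0,0,-0.0412,0.0874,0.0258,-1],[0,0,0,-0.0412,0.0874,0.0258,-1],[0,0,0,0,0,0,-1],[0,0,0,0,0,0,-1],[0,0,0,0,0,0,-1],[0,0,0,0,0,0,-1]]]'
python3 - <<'E'
from h import *
_,im,_=shot('scene'); _,t,_=shot('top')
o=np.hstack([cv2.resize(im[190:310,230:400],(680,480)),cv2.resize(t[190:340,270:420],(480,480))])
cv2.imwrite('pics/pour.png',cv2.resize(o,(800,331))[...,::-1])
E
```

```text
time: 18.55
eef_pos: [0.575, -0.1009, 0.089]
tcp_rot: [-108.0, -33.6, -144.5]
contact_force: [-0.1, 0.2, -4.1]
gripper_width: 0.0496
grasp_force: 54.1
```

View pics/pour.png

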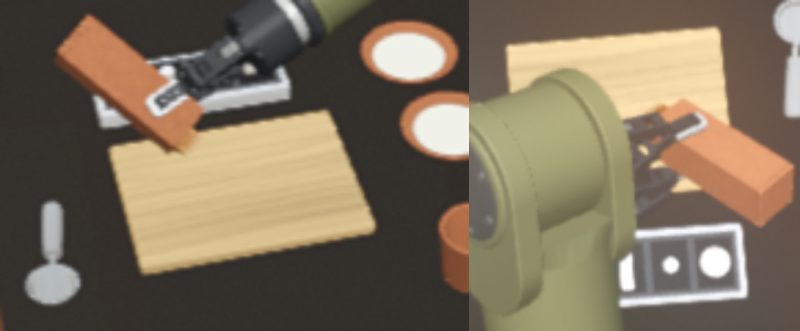

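```bash
python3 -m inch '[[[-0.1,-0.12,0.085,0,0,0,-1],[-0.165,-0.207,0.141,0,0,0,-1],[-0.165,-0.207,0.141,0,0,0,-1],[-0.165,-0.207,0.141,0,0,0,-1],[-0.165,-0.207,0.141,0,0,0,-1],[-0.165,-0.207,0.141,0,0,0,-1],[0,0,0,0,0,0,-1],[0,0,0,0,0,0,-1]]]'
python3 - <<'E'
from h import *
_,im,_=shot('scene'); _,t,_=shot('top')
o=np.hstack([cv2.resize(im[190:310,230:400],(680,480)),cv2.resize(t[190:340,270:420],(480,480))])
cv2.imwrite('pics/pour2.png',cv2.resize(o,(800,331))[...,::-1])
E
```

```text
time: 19.65
eef_pos: [0.5383, -0.1468, 0.1205]
tcp_rot: [-108.0, -33.6, -144.5]
contact_force: [-0.4, -0.2, -3.4]
gripper_width: 0.0495
grasp_force: 54.1
```

View pics/pour2.png

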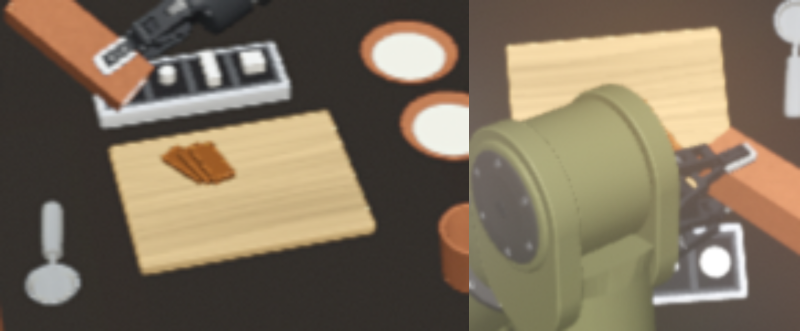

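```bash
python3 -m inch '[[[0,0,0.7,0,0,0,-1],[0,0,0.7,0,0,0,-1],[0,0,0.7,0,0,0,-1],[0,0,0.7,0,0,0,-1],[0,0,0,0.0477,-0.1011,-0.0298,-1],[0,0,0,0.0477,-0.1011,-0.0298,-1],[0,0,0,0.0477,-0.1011,-0.0298,-1],[0,0,0,0.0477,-0.1011,-0.0298,-1],[0,0,0,0.0477,-0.1011,-0.0298,-1],[0,0,0,0.0477,-0.1011,-0.0298,-1],[0,0,0,0.0477,-0.1011,-0.0298,-1],[0,0,0,0.0477,-0.1011,-0.0298,-1],[0,0,0,0.0477,-0.1011,-0.0298,-1],[0,0,0,0.0477,-0.1011,-0.0298,-1],[0,0,0,0.0477,-0.1011,-0.0298,-1],[0,0,0,0.0477,-0.1011,-0.0298,-1],[0,0,0,0,0,0,-1]]]'
python3 - <<'E'
from h import *
M=R.from_euler('xyz',[179.7,75.1,87.0],degrees=True).as_matrix()
goal([.5555,-.3309,.20],M[:,2],M[:,0],8)
E
```

```text
time: 21.88
eef_pos: [0.538, -0.1469, 0.2324]
tcp_rot: [-179.4, 75.1, 115.9]
contact_force: [-1.2, -0.2, -4.2]
gripper_width: 0.0497
grasp_force: 54.3
t 21.9 q [ -1.  42. -38. 131.  86. 101. -79.] rows 8 per row [ 0.055 -0.575 -0.101] [ 0.     -0.0003 -0.0389]
```

```bash
python3 -m inch '[[[0.055,-0.575,-0.1,0,0,-0.039,-1],[0.055,-0.575,-0.1,0,0,-0.039,-1],[0.055,-0.575,-0.1,0,0,-0.039,-1],[0.055,-0.575,-0.1,0,0,-0.039,-1],[0.055,-0.575,-0.1,0,0,-0.039,-1],[0.055,-0.575,-0.1,0,0,-0.039,-1],[0.055,-0.575,-0.1,0,0,-0.039,-1],[0.055,-0.575,-0.1,0,0,-0.039,-1],[0,0,0,0,0,0,-1],[0,0,0,0,0,0,-1]]]'
python3 - <<'E'
from h import *
print(pts('top',None,464.5,265,z=.005))
M=R.from_euler('xyz',[179.7,75.1,87.0],degrees=True).as_matrix()
goal([.5555,-.3309,.116],M[:,2],M[:,0],4)
E
```

```text
time: 23.12
eef_pos: [0.5551, -0.3314, 0.2002]
tcp_rot: [-179.2, 75.1, 87.9]
contact_force: [-0.1, -0.2, -3.7]
gripper_width: 0.0495
grasp_force: 54.2
[[ 0.55074925 -0.32086138  0.005     ]]
t 23.1 q [ 14.  49. -29. 110.  85.  99. -68.] rows 4 per row [ 0.002  0.003 -0.526] [-0.0001 -0.0008  0.0004]
```

Coaster centre agrees within 7 mm. Lower gently, watching the force.

```bash
python3 -m inch '[[[-0.02,-0.03,-0.5,0,0,0,-1],[-0.02,-0.03,-0.5,0,0,0,-1],[-0.02,-0.03,-0.5,0,0,0,-1],[0,0,-0.3,0,0,0,-1],[0,0,-0.15,0,0,0,-1],[0,0,-0.08,0,0,0,-1],[0,0,0,0,0,0,-1],[0,0,0,0,0,0,-1]]]'
```

```text
time: 24.12
eef_pos: [0.5534, -0.3347, 0.12]
tcp_rot: [-180.0, 75.1, 87.2]
contact_force: [-0.1, 0.5, -3.9]
gripper_width: 0.0496
grasp_force: 54.3
```

```bash
python3 -m inch '[[[0,0,-0.06,0,0,0,-1],[0,0,-0.06,0,0,0,-1],[0,0,0,0,0,0,-1],[0,0,0,0,0,0,-1]]]'
```

```text
time: 24.62
eef_pos: [0.5532, -0.3347, 0.1146]
tcp_rot: [-179.8, 75.1, 87.4]
contact_force: [0.8, 0.3, -3.6]
gripper_width: 0.0494
grasp_force: 54.3
```

```bash
python3 -m inch '[[[0,0,-0.03,0,0,0,-1],[0,0,-0.02,0,0,0,-1],[0,0,0,0,0,0,-1],[0,0,0,0,0,0,-1]]]'
```

```text
time: 25.12
eef_pos: [0.5532, -0.3346, 0.1141]
tcp_rot: [-180.0, 75.2, 87.2]
contact_force: [-2.3, 4.0, 6.1]
gripper_width: 0.0495
grasp_force: 55.0
```

```bash
python3 -m inch '[[[0,0,0.02,0,0,0,-1],[0,0,0,0,0,0,0.2],[0,0,0,0,0,0,0.6],[0,0,0,0,0,0,1],[0,0,0,0,0,0,1],[0,0,0,0,0,0,1],[0.02,0.4,0.1,0,0,0,1],[0.03,0.6,0.16,0,0,0,1],[0.03,0.6,0.16,0,0,0,1],[0.03,0.6,0.16,0,0,0,1],[0,0.6,0.8,0,0,0,1],[0,0.3,0.9,0,0,0,1],[0,0,0.9,0,0,0,1],[0,0,0.9,0,0,0,1],[0,0,0,0,0,0,1]]]'
python3 - <<'E'
from h import *
_,t,_=shot('top'); _,im,_=shot('scene')
o=np.hstack([cv2.resize(t[190:340,290:500],(700,500)),cv2.resize(im[190:290,160:260],(500,500))])
cv2.imwrite('pics/back.png',cv2.resize(o,(800,333))[...,::-1])
goal([.6,-.05,.30],[0,0,-1],[0,1,0])
E
```

```text
time: 27.0
eef_pos: [0.558, -0.2092, 0.2795]
tcp_rot: [179.1, 75.0, 86.4]
contact_force: [-0.3, 0.6, -1.1]
gripper_width: 0.0854
grasp_force: 0.0
t 27.1 q [  4.  44. -33. 105.  74. 108. -64.] rows 8 per row [0.133 0.499 0.073] [ 0.1042 -0.0026  0.0033]
```

View pics/back.png

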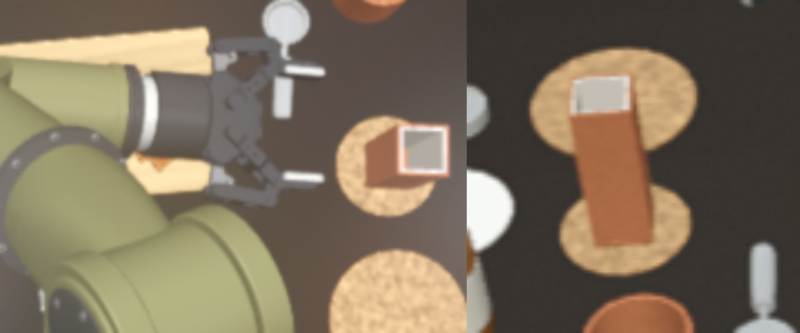

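```bash
python3 -m inch '[[[0.12,0.4,0.05,0.1042,-0.0026,0.0033,1],[0.12,0.4,0.05,0.1042,-0.0026,0.0033,1],[0.12,0.4,0.05,0.1042,-0.0026,0.0033,1],[0.12,0.4,0.05,0.1042,-0.0026,0.0033,1],[0.12,0.4,0.05,0.1042,-0.0026,0.0033,1],[0.12,0.4,0.05,0.1042,-0.0026,0.0033,1],[0.12,0.4,0.05,0.1042,-0.0026,0.0033,1],[0.12,0.4,0.05,0.1042,-0.0026,0.0033,1],[0,0,0,0,0,0,1],[0,0,0,0,0,0,1]]]'
cat > bis.py <<'E'
from h import *
import sys
st,im,d=shot('wrist',sys.argv[1]); print(st['eef_pos'].round(4),st['tcp_rot'].round(1),st['q'].round(0))
hsv=cv2.cvtColor(im,cv2.COLOR_RGB2HSV)
m=((hsv[...,0]<17)&(hsv[...,1]>130)&(hsv[...,2]>60)).astype(np.uint8)*255
vv,uu=np.where(m>0); X=pts('wrist',st,uu,vv,d=d[vv,uu])
k=(X[:,2]>.01)&(X[:,2]<.06)&(np.abs(X[:,0]-.61)<.1)&(np.abs(X[:,1]+.014)<.13); mm=np.zeros_like(m); mm[vv[k],uu[k]]=255
for c in cv2.findContours(mm,cv2.RETR_EXTERNAL,cv2.CHAIN_APPROX_NONE)[0]:
    if cv2.contourArea(c)<60: continue
    f=np.zeros_like(m); cv2.drawContours(f,[c],-1,255,-1); v,u=np.where((f>0)&(d>0)); Q=pts('wrist',st,u,v,d=d[v,u])
    r=cv2.minAreaRect(Q[:,:2].astype(np.float32)); print('px',c[:,0].mean(0).round(),'xy',np.round(r[0],4),np.round(r[1],3),round(r[2],1),'z',np.percentile(Q[:,2],[5,50,95]).round(3))
E
python3 bis.py b1.png
```

```text
time: 28.35
eef_pos: [0.5953, -0.0822, 0.2915]
tcp_rot: [-179.9, 0.2, 90.1]
contact_force: [-0.1, 1.0, -0.4]
gripper_width: 0.0859
grasp_force: 0.0
[ 0.5953 -0.0822  0.2915] [-179.9    0.2   90.1] [ 40.  34. -61.  83.  29.  80. -22.]
px [310. 160.] xy [ 0.5849 -0.045 ] [0.084 0.039] 38.1 z [0.022 0.037 0.039]
```

View pics/b1.png

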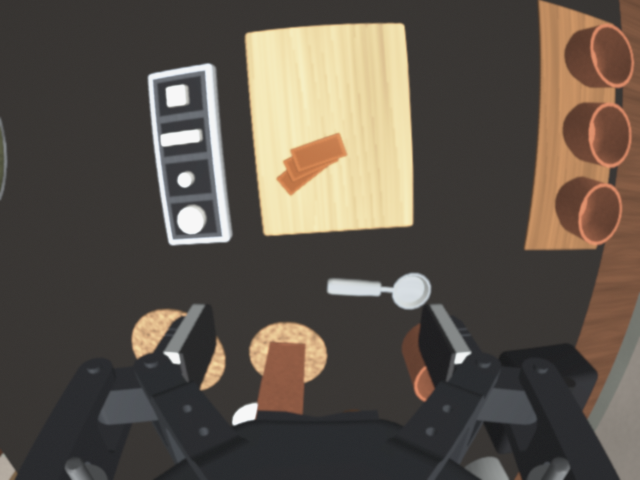

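Run:
```python
import cv2
i=cv2.imread('pics/b1.png')[120:205,265:365]; cv2.imwrite('pics/b1c.png',cv2.resize(i,None,fx=7,fy=7,interpolation=cv2.INTER_CUBIC))
```

```text
(no output)
```

View pics/b1c.png

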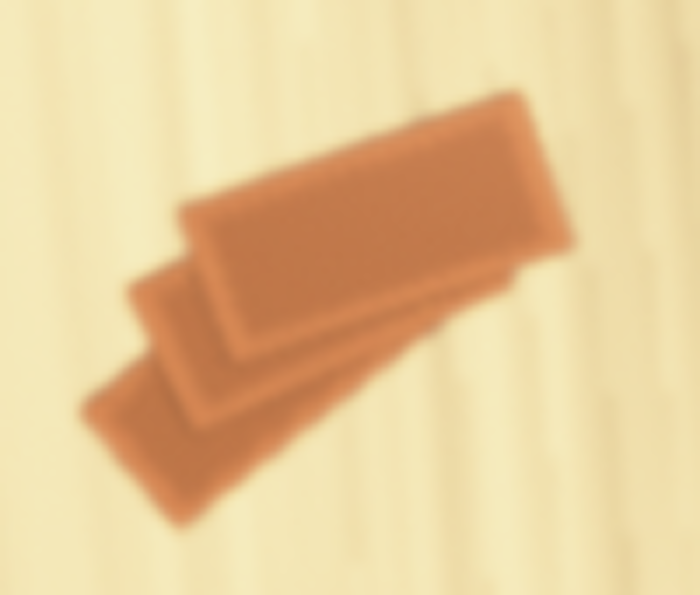

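Run:
```python
from h import *
st=env.get_state()
p=pts('wrist',st,[290.7,339.3,347.1,299.3],[150,132.9,154.7,171.1],z=.039); print(p.round(4)); 
r=p.mean(0); L=((p[1]+p[2])-(p[0]+p[3]))/2; W=((p[2]+p[3])-(p[0]+p[1]))/2; print(r,np.linalg.norm(L),np.linalg.norm(W),np.degrees(np.arctan2(L[1],L[0])))
l=L/np.linalg.norm(L)
# tool y across width; tool x = +-l ; nearest to current
goal([r[0],r[1],.09],[0,0,-1],l); goal([r[0],r[1],.09],[0,0,-1],-l)
```

```text
[[ 0.5668 -0.0336  0.039 ]
 [ 0.6179 -0.0152  0.039 ]
 [ 0.6265 -0.0383  0.039 ]
 [ 0.5759 -0.0563  0.039 ]]
[ 0.59678115 -0.03583134  0.039     ] 0.05401739767062425 0.024547615459628986 19.693850803767695
t 28.4 q [ 39.  34. -61.  83.  29.  80. -22.] rows 7 per row [ 0.005  0.163 -0.721] [ 1.000e-04 -3.000e-04 -1.118e-01]
t 28.4 q [ 39.  34. -61.  83.  29.  80. -22.] rows 11 per row [ 0.003  0.104 -0.459] [2.000e-04 1.000e-04 1.106e-01]
```

```bash
python3 -m inch '[[[0.005,0.145,-0.63,0,0,-0.098,0.2],[0.005,0.145,-0.63,0,0,-0.098,0.2],[0.005,0.145,-0.63,0,0,-0.098,0.2],[0.005,0.145,-0.63,0,0,-0.098,0.2],[0.005,0.145,-0.63,0,0,-0.098,0.2],[0.005,0.145,-0.63,0,0,-0.098,0.2],[0.005,0.145,-0.63,0,0,-0.098,0.2],[0.005,0.145,-0.63,0,0,-0.098,0.2],[0,0,0,0,0,0,0.2],[0,0,0,0,0,0,0.2]]]' 20
cat > near.py <<'E'
from h import *
import sys
st,im,d=shot('wrist',sys.argv[1]); print(st['eef_pos'].round(4),st['tcp_rot'].round(1),st['q'].round(0))
zlo,zhi=float(sys.argv[2]),float(sys.argv[3])
hsv=cv2.cvtColor(im,cv2.COLOR_RGB2HSV)
m=((hsv[...,0]<17)&(hsv[...,1]>110)&(hsv[...,2]>60)); vv,uu=np.where(m&(d>0)); X=pts('wrist',st,uu,vv,d=d[vv,uu])
k=(X[:,2]>zlo)&(X[:,2]<zhi)&(np.abs(X[:,0]-.61)<.1)&(np.abs(X[:,1]+.014)<.13)
mm=np.zeros(m.shape,np.uint8); mm[vv[k],uu[k]]=255; mm=cv2.morphologyEx(mm,cv2.MORPH_OPEN,np.ones((3,3)))
for c in cv2.findContours(mm,cv2.RETR_EXTERNAL,cv2.CHAIN_APPROX_NONE)[0]:
    if cv2.contourArea(c)<200: continue
    f=np.zeros_like(mm); cv2.drawContours(f,[c],-1,255,-1); v,u=np.where((f>0)&(mm>0)); Q=pts('wrist',st,u,v,d=d[v,u])
    r=cv2.minAreaRect(Q[:,:2].astype(np.float32)); print('px',c[:,0].mean(0).round(),'xy',np.round(r[0],4),np.round(r[1],3),round(r[2],1),'z',np.percentile(Q[:,2],[5,50,95]).round(4))
E
python3 near.py b2.png .034 .05
```

```text
time: 29.65
eef_pos: [0.5979, -0.0353, 0.0919]
tcp_rot: [180.0, 0.0, 19.8]
contact_force: [-0.6, -0.7, -0.5]
gripper_width: 0.0515
grasp_force: 0.0
[ 0.5979 -0.0353  0.0919] [180.    0.   19.8] [ 23.  38. -36. 100.  28.  51. -95.]
px [319. 263.] xy [ 0.5961 -0.0373] [0.057 0.026] 18.9 z [0.0369 0.038  0.0391]
```

```bash
python3 -m inch '[[[-0.045,-0.05,-0.5,0,0,0,0.2],[0,0,-0.5,0,0,0,0.2],[0,0,-0.3,0,0,0,0.2],[0,0,-0.17,0,0,0,0.2],[0,0,0,0,0,0,0.2],[0,0,0,0,0,0,-1],[0,0,0,0,0,0,-1],[0,0,0,0,0,0,-1],[0,0,0,0,0,0,-1],[0,0,0,0,0,0,-1]]]' 20
```

```text
time: 30.95
eef_pos: [0.5963, -0.0381, 0.0329]
tcp_rot: [180.0, -0.0, 19.5]
contact_force: [-1.5, -0.7, 6.2]
gripper_width: 0.0254
grasp_force: 22.4
```

```bash
python3 -m inch '[[[0,0,0.3,0,0,0,-1],[0,0,0.8,0,0,0,-1],[0,0,0.8,0,0,0,-1],[-0.12,0.83,0.5,0,0,0,-1],[-0.12,0.83,0.2,0,0,0,-1],[-0.12,0.83,0,0,0,0,-1],[-0.12,0.83,0,0,0,0,-1],[-0.12,0.83,0,0,0,0,-1],[-0.12,0.83,0,0,0,0,-1],[-0.12,0.83,0,0,0,0,-1],[-0.12,0.83,0,0,0,0,-1],[0,0,0,0,0,0,-1],[0,0,0,0,0,0,-1]]]'
cat > sau.py <<'E'
from h import *
import sys
st,im,d=shot('wrist',sys.argv[1]); print(st['eef_pos'].round(4),st['tcp_rot'].round(1),st['q'].round(0),st['gripper_width'])
hsv=cv2.cvtColor(im,cv2.COLOR_RGB2HSV); m=((hsv[...,1]<50)&(hsv[...,2]>150)).astype(np.uint8)*255
for c in cv2.findContours(m,cv2.RETR_EXTERNAL,cv2.CHAIN_APPROX_NONE)[0]:
    if cv2.contourArea(c)<800: continue
    p=pts('wrist',st,c[:,0,0],c[:,0,1],z=.007)[:,:2].astype(np.float32)
    (x,y),r=cv2.minEnclosingCircle(p); e=cv2.fitEllipse(p)
    if .03<r<.07: print('circ',round(x,4),round(y,4),'r',round(r,4),'ell',np.round(e[0],4),np.round(e[1],3))
E
python3 sau.py s1.png
```

```text
time: 32.58
eef_pos: [0.5575, 0.2266, 0.1364]
tcp_rot: [180.0, 0.1, 19.5]
contact_force: [0.0, -1.4, -0.0]
gripper_width: 0.025
grasp_force: 21.8
[0.5575 0.2266 0.1364] [1.80e+02 1.00e-01 1.95e+01] [  -2.   35.  -36.   97.   24.   56. -118.] 0.024985394888923224
circ 0.2394 0.4499 r 0.0537 ell [0.2438 0.4565] [0.085 0.11 ]
circ 0.4208 0.1974 r 0.0306 ell [0.4213 0.1944] [0.043 0.057]
circ 0.467 0.3633 r 0.0403 ell [0.467  0.3632] [0.079 0.079]
circ 0.5592 0.2264 r 0.0401 ell [0.5641 0.228 ] [0.068 0.083]
circ 0.584 0.3472 r 0.0402 ell [0.584  0.3472] [0.079 0.079]
```

View pics/s1.png

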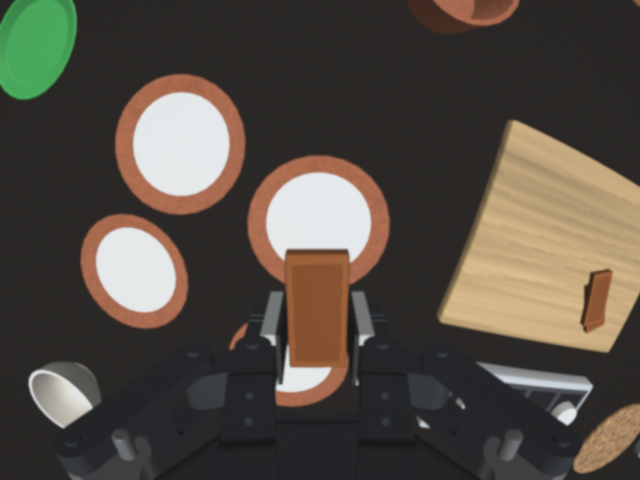

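```bash
python3 -m inch '[[[0.04,0,-0.8,0,0,0,-1],[0,0,-0.8,0,0,0,-1],[0,0,-0.7,0,0,0,-1],[0,0,-0.45,0,0,0,-1],[0,0,-0.25,0,0,0,-1],[0,0,-0.12,0,0,0,-1],[0,0,0,0,0,0,-1]]]'
```

```text
time: 33.5
eef_pos: [0.5593, 0.2274, 0.0118]
tcp_rot: [-180.0, 0.0, 19.5]
contact_force: [0.8, -0.6, -0.1]
gripper_width: 0.0252
grasp_force: 21.8
```

```bash
python3 -m inch '[[[0,0,-0.05,0,0,0,-1],[0,0,0,0,0,0,-1],[0,0,0,0,0,0,-0.2],[0,0,0,0,0,0,0],[0,0,0,0,0,0,0],[0,0,0.3,0,0,0,0],[0,0,0.8,0,0,0,0.2],[0,0,0.9,0,0,0,0.2],[0.1,-0.8,0.9,0,0,0,0.2],[0.1,-0.8,0.5,0,0,0,0.2],[0.1,-0.8,0,0,0,0,0.2],[0.1,-0.8,0,0,0,0,0.2],[0.1,-0.8,0,0,0,0,0.2],[0.1,-0.8,0,0,0,0,0.2],[0,-0.7,0,0,0,0,0.2],[0,-0.7,0,0,0,0,0.2],[0,0,0,0,0,0,0.2],[0,0,0,0,0,0,0.2]]]'; python3 near.py b3.png .018 .06
python3 - <<'E'
import cv2
cv2.imwrite('pics/b3c.png',cv2.resize(cv2.imread('pics/b3.png')[60:360,120:520],None,fx=2,fy=2))
E
```

```text
time: 35.75
eef_pos: [0.5831, -0.0196, 0.146]
tcp_rot: [-180.0, -0.0, 19.5]
contact_force: [-0.4, 0.0, -0.4]
gripper_width: 0.0514
grasp_force: 0.0
[ 0.5831 -0.0196  0.146 ] [-180.    -0.    19.5] [ 23.  34. -38.  99.  24.  56. -95.]
px [358. 243.] xy [ 0.5819 -0.0511] [0.073 0.036] 37.8 z [0.0215 0.0298 0.031 ]
```

View pics/b3c.png

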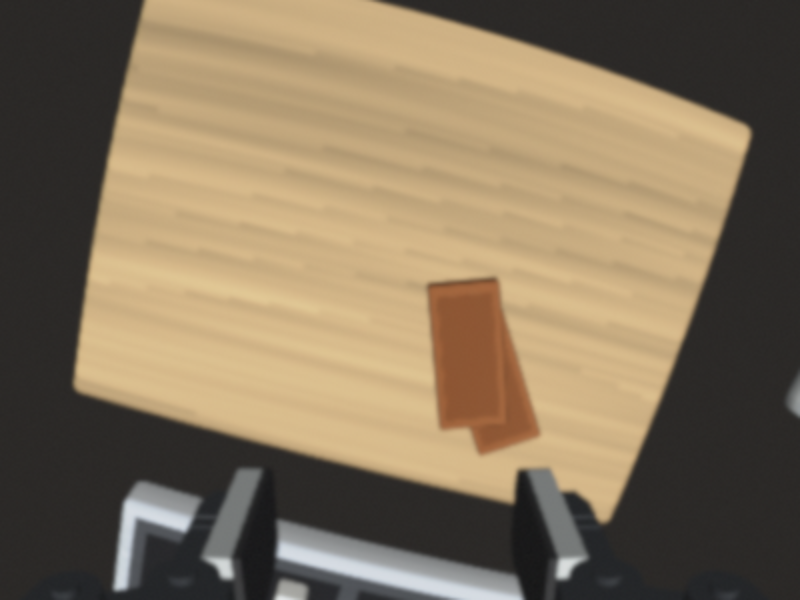

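```bash
python3 near.py b4.png .0265 .036
python3 - <<'E'
from h import *
st=env.get_state(); u=np.array([430,498,505,441])/2+120; v=np.array([287,280,422,430])/2+60
p=pts('wrist',st,u,v,z=.031); r=p.mean(0); L=((p[0]+p[1])-(p[3]+p[2]))/2; print(r.round(4),np.linalg.norm(L),np.linalg.norm(p[1]-p[0]),np.degrees(np.arctan2(L[1],L[0])))
goal([r[0],r[1],.085],[0,0,-1],L)
E
```

```text
[ 0.5831 -0.0192  0.146 ] [-180.    -0.    19.5] [ 23.  34. -38.  99.  24.  56. -95.]
px [354. 237.] xy [ 0.5874 -0.0469] [0.056 0.026] 25.0 z [0.0289 0.03   0.0311]
[ 0.5877 -0.0462  0.031 ] 0.05500745702213021 0.024300518760843257 24.88924367468432
t 35.9 q [ 23.  34. -38.  99.  24.  56. -95.] rows 2 per row [ 0.057 -0.339 -0.761] [-0.0002 -0.      0.0296]
```

```bash
python3 -m inch '[[[0.055,-0.34,-0.7,0,0,0.03,0.2],[0.055,-0.34,-0.7,0,0,0.03,0.2],[0,0,-0.7,0,0,0,0.2],[0,0,-0.5,0,0,0,0.2],[0,0,-0.28,0,0,0,0.2],[0,0,-0.12,0,0,0,0.2],[0,0,0,0,0,0,0.2],[0,0,0,0,0,0,-1],[0,0,0,0,0,0,-1],[0,0,0,0,0,0,-1],[0,0,0,0,0,0,-1],[0,0,0,0,0,0,-1]]]' 20
```

```text
time: 37.35
eef_pos: [0.5879, -0.0478, 0.0262]
tcp_rot: [180.0, -0.0, 24.9]
contact_force: [-1.7, -0.0, 5.4]
gripper_width: 0.0251
grasp_force: 21.2
```

```bash
python3 -m inch '[[[0,0,0.3,0,0,0,-1],[0,0,0.8,0,0,0,-1],[0,0,0.8,0,0,0,-1],[0,0.75,0.6,0,0,0,-1],[0,0.9,0.3,0,0,0,-1],[0,0.9,0,0,0,0,-1],[0,0.9,0,0,0,0,-1],[0,0.9,0,0,0,0,-1],[0,0.9,0,0,0,0,-1],[0,0.9,0,0,0,0,-1],[0,0.9,0,0,0,0,-1],[0,0.9,0,0,0,0,-1],[0,0.9,0,0,0,0,-1],[-0.1,0.9,0,0,0,0,-1],[0,0,0,0,0,0,-1],[0,0,0,0,0,0,-1]]]'; python3 sau.py s2.png
```

```text
time: 39.35
eef_pos: [0.5836, 0.3414, 0.1376]
tcp_rot: [180.0, 0.1, 24.8]
contact_force: [1.1, -0.9, -0.2]
gripper_width: 0.0249
grasp_force: 20.6
[0.5836 0.3414 0.1376] [1.80e+02 1.00e-01 2.48e+01] [ -13.   41.  -37.   84.   26.   63. -120.] 0.024943970634659692
circ 0.4727 0.3737 r 0.0384 ell [0.4722 0.3789] [0.045 0.074]
circ 0.5594 0.2268 r 0.0405 ell [0.5598 0.2269] [0.078 0.08 ]
circ 0.5843 0.3478 r 0.0401 ell [0.5882 0.3502] [0.069 0.083]
```

```bash
python3 -m inch '[[[0,0.15,-0.8,0,0,0,-1],[0,0,-0.8,0,0,0,-1],[0,0,-0.7,0,0,0,-1],[0,0,-0.45,0,0,0,-1],[0,0,-0.25,0,0,0,-1],[0,0,-0.12,0,0,0,-1],[0,0,0,0,0,0,-1],[0,0,0,0,0,0,-1]]]'
```

```text
time: 40.4
eef_pos: [0.5838, 0.3485, 0.0135]
tcp_rot: [-180.0, -0.0, 24.9]
contact_force: [0.8, -0.1, 0.8]
gripper_width: 0.0249
grasp_force: 20.6
```

```bash
python3 -m inch '[[[0,0,-0.06,0,0,0,-1],[0,0,0,0,0,0,-1],[0,0,0,0,0,0,-0.2],[0,0,0,0,0,0,0],[0,0,0,0,0,0,0],[0,0,0.3,0,0,0,0],[0,0,0.8,0,0,0,0.2],[0,0,0.9,0,0,0,0.2],[0,-0.8,0.9,0,0,0,0.2],[0,-0.9,0.5,0,0,0,0.2],[0,-0.9,0,0,0,0,0.2],[0,-0.9,0,0,0,0,0.2],[0,-0.9,0,0,0,0,0.2],[0,-0.9,0,0,0,0,0.2],[0,-0.9,0,0,0,0,0.2],[0,-0.9,0,0,0,0,0.2],[0,-0.9,0,0,0,0,0.2],[0,-0.9,0,0,0,0,0.2],[0,0,0,0,0,0,0.2],[0,0,0,0,0,0,0.2]]]'; python3 near.py b5.png .016 .06
```

```text
time: 42.9
eef_pos: [0.5835, -0.0071, 0.1469]
tcp_rot: [-180.0, -0.0, 24.9]
contact_force: [-0.2, 1.6, -0.8]
gripper_width: 0.0514
grasp_force: 0.0
[ 0.5835 -0.0071  0.1469] [-180.    -0.    24.9] [ 23.  34. -40.  99.  25.  56. -91.]
px [375. 260.] xy [ 0.5778 -0.0601] [0.057 0.026] 39.0 z [0.0208 0.022  0.0231]
```

```bash
python3 -m inch '[[[-0.07,-0.66,-0.7,0,0,0.0785,0.2],[-0.07,-0.66,-0.7,0,0,0.0785,0.2],[0,0,-0.7,0,0,0,0.2],[0,0,-0.6,0,0,0,0.2],[0,0,-0.34,0,0,0,0.2],[0,0,-0.16,0,0,0,0.2],[0,0,0,0,0,0,0.2],[0,0,0,0,0,0,-1],[0,0,0,0,0,0,-1],[0,0,0,0,0,0,-1],[0,0,0,0,0,0,-1],[0,0,0,0,0,0,-1]]]' 20
```

```text
time: 44.45
eef_pos: [0.5784, -0.0606, 0.0191]
tcp_rot: [179.9, -0.0, 39.0]
contact_force: [-0.8, -0.6, 5.6]
gripper_width: 0.025
grasp_force: 20.9
```

```bash
python3 -m inch '[[[0,0,0.3,0,0,0,-1],[0,0,0.8,0,0,0,-1],[0,0,0.8,0,0,0,-1],[-0.25,0.96,0.6,0,0,0,-1],[-0.25,0.96,0.5,0,0,0,-1],[-0.25,0.96,0,0,0,0,-1],[-0.25,0.96,0,0,0,0,-1],[-0.25,0.96,0,0,0,0,-1],[-0.25,0.96,0,0,0,0,-1],[-0.25,0.96,0,0,0,0,-1],[-0.25,0.96,0,0,0,0,-1],[-0.25,0.96,0,0,0,0,-1],[-0.25,0.96,0,0,0,0,-1],[-0.25,0.96,0,0,0,0,-1],[0,0,0,0,0,0,-1],[0,0,0,0,0,0,-1]]]'; python3 sau.py s3.png
```

```text
time: 46.45
eef_pos: [0.468, 0.361, 0.1384]
tcp_rot: [180.0, 0.1, 39.0]
contact_force: [0.7, -0.2, 0.5]
gripper_width: 0.0246
grasp_force: 20.3
[0.468  0.361  0.1384] [1.8e+02 1.0e-01 3.9e+01] [ -15.   36.  -42.   98.   27.   57. -117.] 0.024639266614953005
circ 0.4459 0.2159 r 0.037 ell [0.451  0.2209] [0.036 0.068]
circ 0.2587 0.4215 r 0.0533 ell [0.2611 0.4302] [0.082 0.11 ]
circ 0.5589 0.2275 r 0.0402 ell [0.5588 0.2275] [0.079 0.079]
circ 0.4666 0.3643 r 0.0401 ell [0.4704 0.3679] [0.067 0.083]
circ 0.5835 0.3483 r 0.0401 ell [0.5836 0.3483] [0.079 0.079]
```

```bash
python3 -m inch '[[[-0.04,0.06,-0.8,0,0,0,-1],[0,0,-0.8,0,0,0,-1],[0,0,-0.7,0,0,0,-1],[0,0,-0.45,0,0,0,-1],[0,0,-0.25,0,0,0,-1],[0,0,-0.14,0,0,0,-1],[0,0,0,0,0,0,-1],[0,0,0,0,0,0,-1],[0,0,0,0,0,0,-0.2],[0,0,0,0,0,0,0],[0,0,0,0,0,0,0],[0,0,0.3,0,0,0,0],[0,0,0.8,0,0,0,0.2],[0,0,0.9,0,0,0,0.2],[0,-0.8,0.9,0,0,0,0.2],[0,-0.9,0.5,0,0,0,0.2],[0,-0.9,0,0,0,0,0.2],[0,-0.9,0,0,0,0,0.2],[0,-0.9,0,0,0,0,-1],[0,-0.9,0,0,0,0,-1]]]'
python3 - <<'E'
from h import *
_,t,_=shot('top'); _,im,_=shot('scene')
o=np.hstack([cv2.resize(t[200:360,80:400],(640,320)),cv2.resize(im[190:270,340:500],(640,320))])
cv2.imwrite('pics/fin1.png',cv2.resize(t[120:360,80:520],(800,436))[...,::-1]); cv2.imwrite('pics/fin2.png',cv2.resize(im[180:280,160:520],(800,222))[...,::-1])
b=np.vstack([cv2.resize(t[200:360,80:400],(640,320)),cv2.resize(im[170:290,260:480],(640,270))[:270]]); cv2.imwrite('pics/fin.png',b[...,::-1])
E
```

```text
time: 49.0
eef_pos: [0.4662, 0.1512, 0.1495]
tcp_rot: [180.0, -0.0, 39.0]
contact_force: [-0.2, 0.4, 0.4]
gripper_width: 0.0157
grasp_force: 0.0
```

View pics/fin.png

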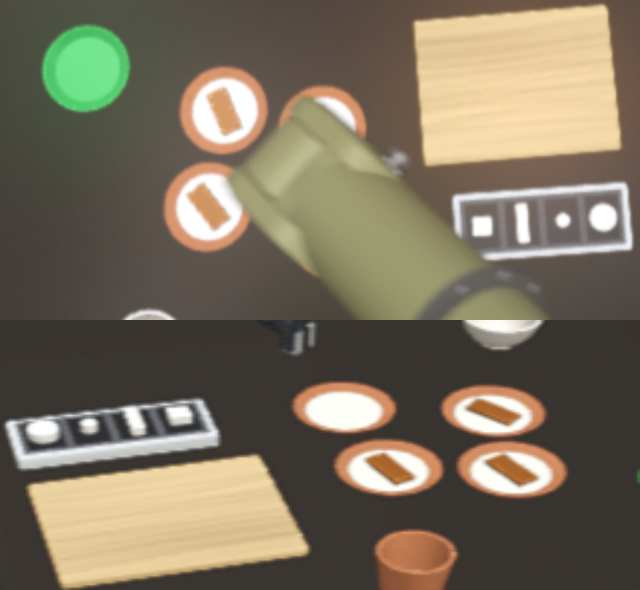

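```bash
python3 -m inch '[[[-0.175,-0.75,-0.3,0,0,0,-1],[-0.175,-0.75,-0.3,0,0,0,-1],[-0.175,-0.75,-0.4,0,0,0,-1],[-0.175,-0.75,-0.4,0,0,0,-1],[0,0,-0.5,0,0,0,-1],[0,0,0,0,0,0,-1],[0,0,0,0,0,0,-1]]]'
python3 - <<'E'
from h import *
shot('wrist','k1.png'); i=cv2.imread('pics/k1.png'); cv2.imwrite('pics/k1.png',i[200:])
E
```

```text
time: 49.98
eef_pos: [0.4388, 0.0332, 0.0734]
tcp_rot: [180.0, -0.0, 39.1]
contact_force: [0.4, -0.4, -0.5]
gripper_width: -0.0001
grasp_force: 0.0
```

View pics/k1.png

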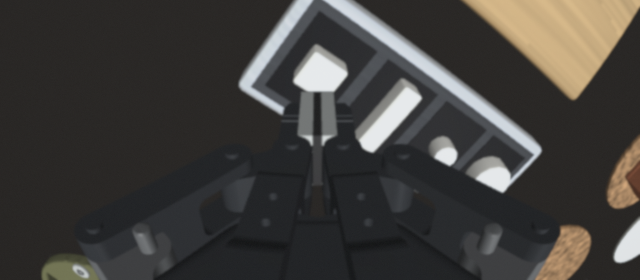

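```bash
python3 - <<'E'
from h import *
st=env.get_state(); print(st['eef_pos'].round(4))
# square top face corners, bar ends (image rows = crop+200)
print('sq',pts('wrist',st,[317,347,323,294],[244,262,281,268],z=.037).mean(0).round(4))
print('bar far end',pts('wrist',st,[409],[282],z=.037).round(4)); print('small',pts('wrist',st,[440],[345],z=.037).round(4))
E
python3 -m inch '[[[0,0,-0.4,0,0,0,-1],[0,0,-0.35,0,0,0,-1],[0,0,0,0,0,0,-1]]]'
```

```text
[0.4389 0.0331 0.0735]
sq [0.4455 0.0365 0.037 ]
bar far end [[ 0.4673 -0.0074  0.037 ]]
small [[ 0.4496 -0.053   0.037 ]]
time: 50.4
eef_pos: [0.4378, 0.0324, 0.0421]
tcp_rot: [-180.0, 0.1, 39.0]
contact_force: [-0.2, 0.6, 0.3]
gripper_width: -0.0001
grasp_force: 0.0
```

```bash
python3 -m inch '[[[0.05,0.02,-0.1,0,0,0,-1],[0,0,-0.1,0,0,0,-1],[0,0,-0.08,0,0,0,-1],[0,0,0,0,0,0,-1]]]'
```

```text
time: 50.9
eef_pos: [0.441, 0.0333, 0.0316]
tcp_rot: [180.0, -0.0, 39.0]
contact_force: [2.4, 0.1, 4.7]
gripper_width: -0.0001
grasp_force: 2.1
```

```bash
python3 -m inch '[[[0,0,-0.04,0,0,0,-1],[0,0,-0.03,0,0,0,-1],[0,0,0,0,0,0,-1],[0,0,0,0,0,0,-1]]]'
```

```text
time: 51.4
eef_pos: [0.4411, 0.0333, 0.0302]
tcp_rot: [179.9, -0.1, 39.0]
contact_force: [-1.9, 1.1, 26.5]
gripper_width: -0.0
grasp_force: 13.6
```

```bash
python3 -m inch '[[[0,0,0.4,0,0,0,-1],[0,0,0.6,0,0,0,-1],[0.025,-0.8,0,0,0,0,-1],[0.025,-0.8,0,0,0,0,-1],[0.03,-0.8,0,0,0,0,-1],[0,0,0,0,0,0,-1],[0,0,-0.4,0,0,0,-1],[0,0,-0.3,0,0,0,-1],[0,0,-0.15,0,0,0,-1],[0,0,-0.1,0,0,0,-1],[0,0,-0.07,0,0,0,-1],[0,0,0,0,0,0,-1],[0,0,0,0,0,0,-1]]]'
```

```text
time: 53.02
eef_pos: [0.4429, -0.0625, 0.0299]
tcp_rot: [179.9, 0.1, 39.1]
contact_force: [-11.0, 2.1, 37.7]
gripper_width: -0.0003
grasp_force: 19.2
```

```bash
python3 -m inch '[[[0,0,0.4,0,0,0,-1],[0,0,0.6,0,0,0,-1],[-0.02,0.6,0,0,0,0,-1],[-0.02,0.58,0,0,0,0,-1],[0,0,0,0,0,0,-1],[0,0,-0.4,0,0,0,-1],[0,0,-0.3,0,0,0,-1],[0,0,-0.15,0,0,0,-1],[0,0,-0.08,0,0,0,-1],[0,0,-0.07,0,0,0,-1],[0,0,0,0,0,0,-1],[0,0,0,0,0,0,-1]]]'
```

```text
time: 54.52
eef_pos: [0.4417, -0.0165, 0.0299]
tcp_rot: [179.8, 0.1, 39.0]
contact_force: [-9.3, -2.5, 38.7]
gripper_width: 0.0
grasp_force: 19.3
```

```bash
python3 -m inch '[[[0,0,0.4,0,0,0,-1],[0,0,0.9,0,0,0,-1],[0,0,0.9,0,0,0,-1],[0,0,0.9,0,0,0,-1],[0,0,0.9,0,0,0,-1],[0,0,0,0,0,0,-1],[0,0,0,0,0,0,-1]]]'
python3 - <<'E'
from h import *
_,im,_=shot('scene'); cv2.imwrite('pics/end.png',cv2.resize(im[150:320,130:530],(800,340))[...,::-1])
E
```

```text
time: 55.4
eef_pos: [0.4415, -0.0161, 0.1874]
tcp_rot: [-180.0, 0.1, 39.0]
contact_force: [-0.3, 0.2, -0.1]
gripper_width: 0.0003
grasp_force: 0.0
```

View pics/end.png

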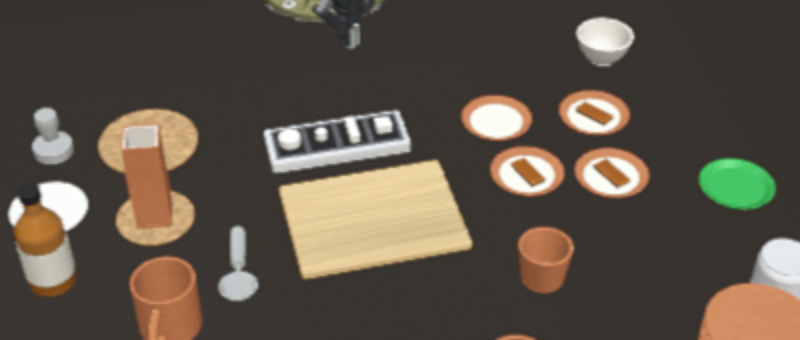

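The final view shows three saucers with one biscuit each, the holder upright on its coaster, the keys up and everything else in its place.

```bash
python3 -c "
from station import env
print(env.sign_off())"
```

```text
the job is handed in; nothing more can be done
None
```

The job is handed in: three biscuits on three saucers, the empty holder upright on its coaster, then the square, small round and long bar keys pressed in that order, finishing at 55 s of the 210 s allowed.

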